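# Dry-fit a turned lamp column

### The arm

A 6-joint arm with a two-finger parallel gripper is mounted at the origin on the work surface. World frame = base frame: x ahead of the robot, y to its left, z up, the work surface at z = 0. Lengths are in m, angles in rad, forces in N, time in s.
With the tool pointing down it reaches from about 0.25 to 0.775 m from the base axis. Payload 4 kg.
Tool frame: the origin (TCP) lies at the very end of the fingers, on their centre line; the grasp point (between the pads) lies 19 mm behind it (manip.pinch_z is the distance from the TCP to the grasp point, in m); z points along the fingers, y is the direction in which the jaws open and shut (so a half turn about z gives the same grasp; the last joint's range is limited). The gripper opens to 94 mm and grips with 3 to 60 N. Pads are 16 mm wide; open, the fingers measure 119 mm over their backs; the gripper's body (75 mm by 177 mm) begins 78 mm behind the grasp point.
Start: joints at [1.043, 0.087, 1.371, -0, 1.684, -0.103], TCP at [0.227, 0.501, 0.176] pointing down, gripper open.
Joint ranges: [-3.1, 3.1], [-0.76, 2.03], [0.27, 2.55], [-1.08, 4.22], [0.17, 2.65], [-2.57, 2.57]. Speed limits (rad/s): [2.79, 2.79, 3.14, 3.14, 3.14, 3.14].

### API

Orientations are given as [roll, pitch, yaw] about the fixed x, y, z axes, in that order (R = Rz(yaw) Ry(pitch) Rx(roll)).
In Python, from rig import manip, read_camera, camera_info, ticket gives the robot as it stands. The module is installed in compiled form; this text tells all that it offers.
- The arm moves only by the shell command python3 -m inch 'ROWS'. ROWS is JSON, a list of rows, each an object of numbers: "fingers": the opening, from -1 (shut) to 1 (fully open), so that 0 is half open; "x", "y", "z": the shift along the tool's x, y, z in cm; "rx", "ry", "rz": the turn, a rotation vector about the tool's x, y, z in rad. In form: [{"fingers": .., "x": .., "y": .., "z": .., "rx": .., "ry": .., "rz": ..}, ...]. A call has 1 to 12 rows; each row shifts and turns the commanded pose from where the row before left it, along the tool's axes as they then stand; what a row does not reach is not made up. A row lasts 1/10 s, in which the tool goes at most 50 mm and 8.59 degrees, less where a joint would pass 70% of its speed; a pose out of reach is approached as far as the arm can. A call is refused whole if a number of a shift passes 5 or a number of a turn 0.15, either way. A call with a gripper value outside its range is refused whole. The fingers move at their own pace and stop on an object; the grip force is fixed at half the most. Time passes only in rows, so rows that do not move let the fingers close. It gives the time, the measured TCP pose, the force and the opening at its end, in the units of the state.
- manip.get_obs(): the state, without advancing time (a new reading comes with each control period).
- read_camera(name): name is "scene" or "side" or "wrist"; returns the picture (400x640x3 uint8, red, green, blue); there is no depth.
- camera_info(name): a dict with "K" (3x3 intrinsics, pixels), "R" (3x3) and "t" (3): a world point X has camera coordinates R X + t; the wrist camera has in their place "hand_eye" (4x4, takes a point from camera to tool coordinates, whose origin is the TCP and whose axes are the flange's). Camera axes: x right, y down, z forward; pixel columns grow to the right and rows downward; lengths in m; the calibration is good to about 2 mm. A picture is of the moment at which its call begins: read the wrist's pose just before it. camera_info takes no time and is no camera call.
- ticket.finish_job(): hands the job in, once; it reports no verdict.
The state is a dict: "time": time; "q": joint angles; "joint_velocities": joint speeds; "tau": joint torques, N m; "eef_pos": TCP position; "eef_rot": TCP orientation; "force": force on the tool from outside, world axes, zero at the start; "ft_torque": the same for the moment, N m; "grip_width": finger opening in m.
Only numpy, scipy, OpenCV 4.12 (cv2) and the standard library are available. Lean on these libraries where they do the work, as an engineer would, in place of code of your own. Each camera call takes 0.05 s, during which the arm holds its last target.

### The job

Dry-fit the wooden lamp on the square foot, building upwards one part after another with each part's socket fully down on the peg below it: first the square block with its sides in line with the foot's, then the tall vase-shaped body, then the flat disc, and last the finial. Leave the round foot empty, leave the glue bottle and the steel tin standing where they are, and let the finished column stand straight and on its own.

Things in the scene. Friction and masses are not known exactly. Their poses are not given: they have to be found in the camera images.
- square_foot: Lamp foot, a square wooden slab 96 x 96 x 22 mm fixed to the bench, with a taper peg (24 mm across at its foot, 14 mm at its tip, 10 mm tall) standing on the middle of its top. Origin: centre of its underside, at bench height; x and y along its sides, z up.
- round_foot: A second lamp foot, round, 96 mm across and 22 mm high, fixed to the bench, with the same peg on its top. It belongs to another lamp and stays empty. Origin: centre of its underside.
- block: Square wooden block 60 x 60 mm and 28 mm high. Origin: centre of its underside; x and y along its sides, z up. In its underside is a socket 28 mm wide and 13 mm deep; on its top a taper peg (24 mm across at its foot, 14 mm at its tip, 10 mm tall). Stands upright, turned anyhow. 50 to 100 g.
- vase: Pale turned wood. Origin: centre of its underside, z up. Tall vase-shaped lamp body, 70 mm high: 44 mm across at the bottom, a straight belly 54 mm across from 26 to 52 mm above its underside, 36 mm across at the top. In its underside is a socket 28 mm wide and 13 mm deep; on its top a taper peg (24 mm across at its foot, 14 mm at its tip, 10 mm tall). Stands upright. 80 to 150 g.
- disc: Pale turned wood. Origin: centre of its underside, z up. Flat round disc 64 mm across and 24 mm high, straight-sided. In its underside is a socket 28 mm wide and 13 mm deep; on its top a taper peg (24 mm across at its foot, 14 mm at its tip, 10 mm tall). Lies flat, peg up. 40 to 85 g.
- finial: Pale turned wood. Origin: centre of its underside, z up. Finial, 50 mm high: a round collar 44 mm across (up to 17 mm above its underside) narrowing to an upright, straight-sided knob 28 mm across from 26 to 50 mm. In its underside is a socket 28 mm wide and 13 mm deep; no peg on its top. Stands upright. 35 to 70 g.
- glue: White plastic glue bottle, 56 mm across and 135 mm high, red cap, standing loose among the parts. Origin: centre of its underside.
- tin: Plain closed steel tin, 68 mm across and 60 mm high, standing loose among the parts. Origin: centre of its underside.
There are look-alikes about, which are no part of the job. What is shaped like the vase but green is not meant. Leave any turquoise look-alike of the block alone.

How it is judged:
By the outcome, as a careful person would: the job done as asked, in the order asked, and still so for the second after the job is handed in, with the robot touching nothing.
It also fails if it takes over 109 s, if anything falls off the work surface, if the arm or the gripper's body presses on something with over 40 N, if the wrist force passes 120 N, or if a joint passes its speed limit or range.

## Working session

There is one attempt and no reset: what is moved stays moved. The work goes in short steps, Python scripts to look and compute and a shell command to move; the robot and the scene stay as the last step left them, time stands still between calls to the robot, and variables do not carry over. Pictures are saved under pics/ and viewed, and the job is handed in when it is done.

```bash
mkdir -p pics; ls; python3 - <<'E'
from rig import manip, read_camera, camera_info, ticket
import cv2
for n in ["scene","side","wrist"]:
    o=manip.get_obs()
    im=read_camera(n); cv2.imwrite(f"pics/{n}0.png",im[:,:,::-1])
    ci=camera_info(n); print(n,{k:(v.round(4).tolist() if hasattr(v,'round') else v) for k,v in ci.items()})
print(manip.get_obs(), manip.pinch_z)
E
```

```text
pics
scene {'K': [[502.6762, 0.0, 318.5081], [0.0, 502.6762, 204.0914], [0.0, 0.0, 1.0]], 'R': [[-0.3081, 0.9513, 0.0117], [0.659, 0.2223, -0.7185], [-0.6861, -0.2137, -0.6954]], 't': [0.1662, -0.2878, 1.5553]}
side {'K': [[417.6673, 0.0, 315.8511], [0.0, 417.6673, 196.998], [0.0, 0.0, 1.0]], 'R': [[0.9637, -0.2669, 0.0063], [-0.1833, -0.6788, -0.7111], [0.1941, 0.6841, -0.7031]], 't': [-0.4743, 0.1241, 0.7684]}
wrist {'K': [[327.6212, 0.0, 317.3493], [0.0, 327.6212, 203.1652], [0.0, 0.0, 1.0]], 'hand_eye': [[-0.0005, -0.9667, -0.256, 0.0739], [1.0, -0.0006, 0.0004, 0.0007], [-0.0006, -0.256, 0.9667, -0.2081], [0.0, 0.0, 0.0, 1.0]]}
{'time': 0.15, 'q': array([ 1.04292109e+00,  8.78068046e-02,  1.37187110e+00, -2.62302197e-07,
        1.68361115e+00, -1.03115652e-01]), 'joint_velocities': array([ 0.00079128, -0.00229512, -0.00459961,  0.00102506,  0.00084011,
        0.00226387]), 'tau': array([ 2.08895188e-03, -3.40644193e+01, -3.02793431e+01,  7.18543818e-02,
        3.05246527e-02, -1.28403144e-04]), 'eef_pos': array([0.22643313, 0.50071732, 0.17477957]), 'eef_rot': array([-3.13990524e+00, -1.74356438e-04,  2.71683289e+00]), 'force': array([ 0.24333902,  0.15519681, -0.16339745]), 'ft_torque': array([-0.06294837,  0.03057967, -0.03593567]), 'grip_width': 0.09413162152496883} 0.0188
```

View pics/scene0.png

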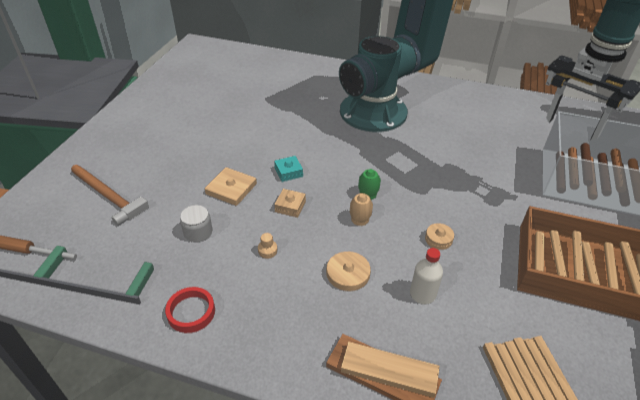

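View pics/side0.png

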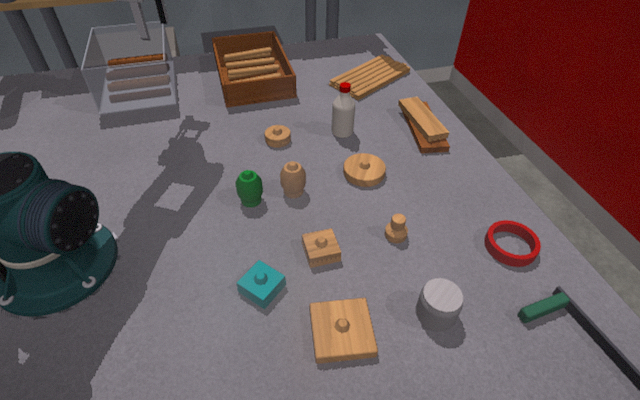

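View pics/wrist0.png

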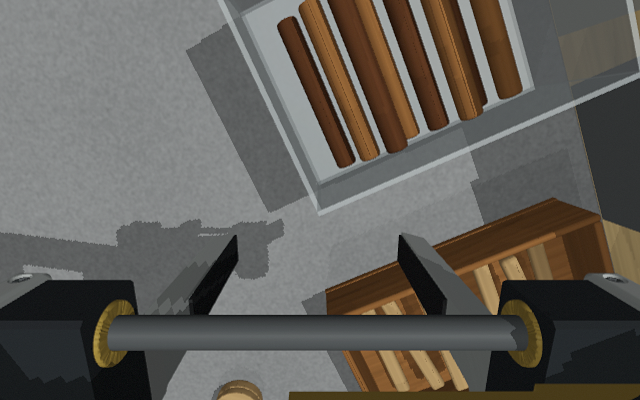

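Scene view: square foot at (231,184), round foot (349,270), pale block (290,202), turquoise look-alike (288,167), pale vase (361,208), green look-alike (369,183), disc (440,235), finial (267,245), glue (427,280), tin (196,223). The side view shows the same things: foot (343,330), block (322,247), vase (293,179), disc (278,135), finial (397,229).

What could be mistaken: block (290,202) for the turquoise one (288,167), vase (361,208) for the green one (369,183), square foot (231,184) for the round one (349,270), and disc (440,235) for the round foot. I'm choosing the pale pieces. Next is a close crop of each to check.

```bash
python3 - <<'E'
import cv2,numpy as np
def crops(f,cs,out,h=32):
    im=cv2.imread(f);t=[]
    for (u,v) in cs:
        c=im[v-h:v+h,u-h:u+h]; t.append(cv2.resize(c,(260,260),interpolation=cv2.INTER_CUBIC))
    while len(t)<6:t.append(t[0]*0)
    cv2.imwrite(out,np.vstack([np.hstack(t[:3]),np.hstack(t[3:])]))
crops("pics/scene0.png",[(231,184),(290,200),(361,208),(440,235),(267,245)],"pics/cs.png")
crops("pics/side0.png",[(343,330),(322,247),(293,179),(278,135),(397,229)],"pics/cd.png",38)
for n in("scene","side"):
    im=cv2.imread(f"pics/{n}0.png");hsv=cv2.cvtColor(im,cv2.COLOR_BGR2HSV)
    m=((hsv[...,0]>8)&(hsv[...,0]<24)&(hsv[...,1]>85)).astype(np.uint8)
    k,l,s,c=cv2.connectedComponentsWithStats(m)
    print(n,[(s[i,:5].tolist()) for i in range(1,k) if s[i,4]>120])
E
```

```text
scene [[452, 0, 19, 13, 149], [570, 0, 37, 32, 833], [521, 63, 36, 31, 706], [582, 144, 11, 17, 121], [611, 149, 12, 17, 140], [72, 165, 57, 43, 585], [205, 168, 51, 37, 1132], [275, 189, 30, 27, 571], [351, 193, 21, 32, 519], [518, 206, 122, 115, 10546], [426, 224, 28, 25, 551], [258, 233, 19, 25, 326], [0, 236, 33, 17, 377], [327, 252, 43, 38, 1311], [327, 334, 115, 66, 4302], [484, 336, 93, 64, 3911]]
side [[0, 0, 113, 11, 653], [212, 31, 85, 76, 4802], [108, 54, 55, 12, 321], [329, 55, 81, 45, 1757], [399, 97, 51, 56, 1657], [265, 125, 25, 22, 465], [344, 153, 42, 34, 1129], [281, 162, 24, 29, 533], [385, 214, 23, 29, 488], [302, 228, 39, 39, 1063], [310, 298, 68, 65, 3617]]
```

View pics/cs.png

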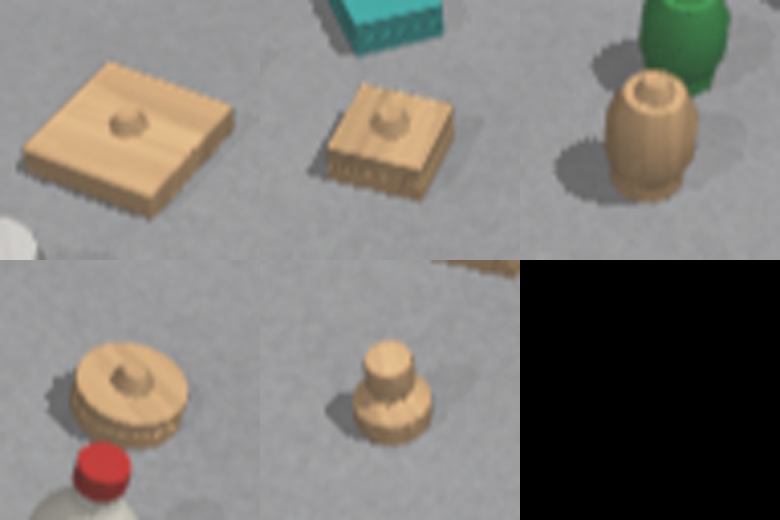

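View pics/cd.png

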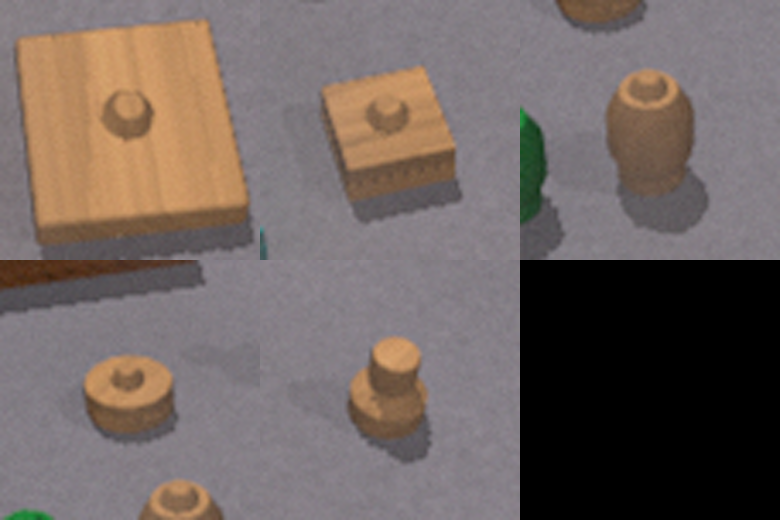

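The crops confirm the choice: square foot, pale block, pale vase, disc and finial, all standing upright with their pegs visible. Now I'll cast rays to get positions.

```bash
cat > h.py <<'E'
import numpy as np,cv2
from rig import manip,read_camera,camera_info
from scipy.spatial.transform import Rotation as Ro
def ray(n,uv,z,pose=None):
    ci=camera_info(n);d=np.linalg.inv(ci["K"])@np.array([uv[0],uv[1],1.])
    if n=="wrist":
        p,r=pose;Rt=Ro.from_euler('xyz',r).as_matrix();H=ci["hand_eye"]
        D=Rt@H[:3,:3]@d;C=Rt@H[:3,3]+p
    else:
        D=ci["R"].T@d;C=-ci["R"].T@ci["t"]
    return C+D*(z-C[2])/D[2]
def proj(n,X,pose=None):
    ci=camera_info(n)
    if n=="wrist":
        p,r=pose;Rt=Ro.from_euler('xyz',r).as_matrix();H=ci["hand_eye"]
        c=H[:3,:3].T@(Rt.T@(np.array(X)-p)-H[:3,3])
    else:c=ci["R"]@np.array(X)+ci["t"]
    c=ci["K"]@c;return c[:2]/c[2]
E
python3 - <<'E'
from h import *
S=lambda c,x,y:(c[0]-32+(x+.5)*64/260-.5,c[1]-32+(y+.5)*64/260-.5)
D=lambda c,x,y:(c[0]-38+(x+.5)*76/260-.5,c[1]-38+(y+.5)*76/260-.5)
def go(nm,z,sc,sp,dc,dp):
    a=np.array([ray("scene",S(sc,*p),z)[:2] for p in sp]);b=np.array([ray("side",D(dc,*p),z)[:2] for p in dp])
    print(nm,"scene",a.mean(0).round(4),"side",b.mean(0).round(4))
    if len(a)>1:
        for q in(a,b):
            e=[q[(i+1)%4]-q[i] for i in range(4)]
            print([ (round(np.hypot(*v),4),round(np.degrees(np.arctan2(v[1],v[0]))%90,1)) for v in e])
go("foot",.022,(231,184),[(110,62),(235,107),(152,196),(25,150)],(343,330),[(17,40),(208,20),(246,205),(40,222)])
go("block",.028,(290,200),[(105,86),(194,104),(162,170),(69,152)],(322,247),[(62,88),(166,68),(194,150),(85,168)])
go("vase",.08,(361,208),[(136,82)],(293,179),[(128,77)])
go("disc",.024,(440,235),[(132,128)],(278,135),[(129,124)])
go("finial",.05,(267,245),[(130,98)],(397,229),[(136,97)])
print("tin",ray("scene",(194,216),.06),ray("side",(441,299),.06)); print("glue",ray("scene",(433,255),.135),ray("side",(345,87),.135))
E
```

```text
foot scene [ 0.4664 -0.2577] side [ 0.4614 -0.2653]
[(np.float64(0.0949), np.float64(81.0)), (np.float64(0.0925), np.float64(80.5)), (np.float64(0.0921), np.float64(82.1)), (np.float64(0.0944), np.float64(82.2))]
[(np.float64(0.0938), np.float64(81.5)), (np.float64(0.0939), np.float64(80.0)), (np.float64(0.0914), np.float64(79.5)), (np.float64(0.0907), np.float64(81.5))]
block scene [ 0.4794 -0.0922] side [ 0.4737 -0.0997]
[(np.float64(0.057), np.float64(2.1)), (np.float64(0.06), np.float64(0.7)), (np.float64(0.0574), np.float64(3.3)), (np.float64(0.0612), np.float64(0.4))]
[(np.float64(0.0596), np.float64(89.0)), (np.float64(0.0588), np.float64(87.5)), (np.float64(0.0589), np.float64(86.4)), (np.float64(0.0562), np.float64(88.3))]
vase scene [0.4673 0.0816] side [0.4623 0.0761]
disc scene [0.4756 0.2725] side [0.467  0.2626]
finial scene [ 0.631 -0.091] side [ 0.6256 -0.0996]
tin [ 0.63275941 -0.26633658  0.06      ] [ 0.61687857 -0.28167005  0.06      ]
glue [0.64333938 0.26279451 0.135     ] [0.62899366 0.2452957  0.135     ]
```

```bash
python3 -m inch '[{"fingers":1,"rz":-0.133},{"fingers":1,"rz":-0.133},{"fingers":1,"rz":-0.132},{"fingers":1,"x":-2,"y":-4.5},{"fingers":1,"x":-2,"y":-4.5},{"fingers":1,"x":-2,"y":-4.5},{"fingers":1,"x":-2,"y":-4.5},{"fingers":1,"x":-2,"y":-4.5},{"fingers":1,"x":-2,"y":-4.5},{"fingers":1,"x":-2,"y":-4.5},{"fingers":1,"x":-2,"y":-4.5}]'
python3 -m inch '[{"fingers":1,"x":-2,"y":-4.5},{"fingers":1,"x":-2,"y":-4.5},{"fingers":1,"x":-2,"y":-4.5},{"fingers":1,"x":-2,"y":-4.5},{"fingers":1,"x":-2,"y":-4.5},{"fingers":1},{"fingers":1}]'
cat > w.py <<'E'
from h import *
import sys
o=manip.get_obs();im=read_camera("wrist")
np.save("pics/pose.npy",np.r_[o["eef_pos"],o["eef_rot"]]);cv2.imwrite(f"pics/{sys.argv[1]}.png",im[:,:,::-1])
print(o["time"],o["eef_pos"].round(4),o["eef_rot"].round(4),o["force"].round(2),o["grip_width"].round(4))
E
python3 w.py w1
```

```text
schema error: expected keys fingers, x, y, z, rx, ry, rz
schema error: expected keys fingers, x, y, z, rx, ry, rz
Traceback (most recent call last):
  File "w.py", line 5, in <module>
    print(o["time"],o["eef_pos"].round(4),o["eef_rot"].round(4),o["force"].round(2),o["grip_width"].round(4))
                                                                                    ^^^^^^^^^^^^^^^^^^^^^
AttributeError: 'float' object has no attribute 'round'
```

View pics/w1.png

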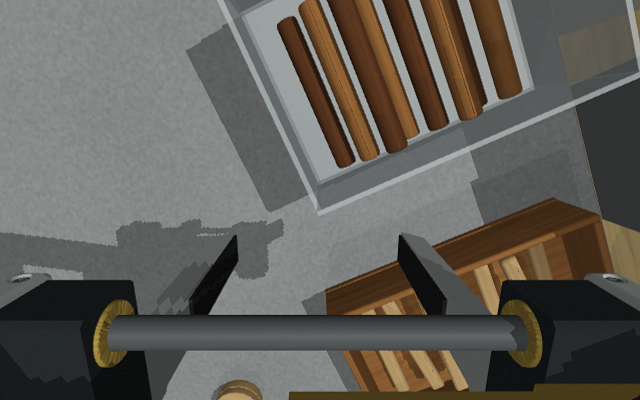

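Both calls were refused because every row needs all the keys. The picture is the same as before, so the arm hasn't moved. I'll retype the rows in full.

```bash
sed -i 's/o\["grip_width"\].round(4)/round(o["grip_width"],4)/' w.py
python3 -m inch '[{"fingers":1,"x":0,"y":0,"z":0,"rx":0,"ry":0,"rz":-0.133},{"fingers":1,"x":0,"y":0,"z":0,"rx":0,"ry":0,"rz":-0.133},{"fingers":1,"x":0,"y":0,"z":0,"rx":0,"ry":0,"rz":-0.132},{"fingers":1,"x":-2,"y":-4.5,"z":0,"rx":0,"ry":0,"rz":0},{"fingers":1,"x":-2,"y":-4.5,"z":0,"rx":0,"ry":0,"rz":0},{"fingers":1,"x":-2,"y":-4.5,"z":0,"rx":0,"ry":0,"rz":0},{"fingers":1,"x":-2,"y":-4.5,"z":0,"rx":0,"ry":0,"rz":0},{"fingers":1,"x":-2,"y":-4.5,"z":0,"rx":0,"ry":0,"rz":0}]'
python3 -m inch '[{"fingers":1,"x":-2,"y":-4.5,"z":0,"rx":0,"ry":0,"rz":0},{"fingers":1,"x":-2,"y":-4.5,"z":0,"rx":0,"ry":0,"rz":0},{"fingers":1,"x":-2,"y":-4.5,"z":0,"rx":0,"ry":0,"rz":0},{"fingers":1,"x":-2,"y":-4.5,"z":0,"rx":0,"ry":0,"rz":0},{"fingers":1,"x":-2,"y":-4.5,"z":0,"rx":0,"ry":0,"rz":0},{"fingers":1,"x":-2,"y":-4.5,"z":0,"rx":0,"ry":0,"rz":0},{"fingers":1,"x":-2,"y":-4.5,"z":0,"rx":0,"ry":0,"rz":0},{"fingers":1,"x":-2,"y":-4.5,"z":0,"rx":0,"ry":0,"rz":0},{"fingers":1,"x":0,"y":0,"z":0,"rx":0,"ry":0,"rz":0},{"fingers":1,"x":0,"y":0,"z":0,"rx":0,"ry":0,"rz":0}]'
python3 w.py w2
```

```text
time: 1.0
eef_pos: [0.3208, 0.2718, 0.1756]
eef_rot: [3.142, 0.0, 3.116]
force: [0.5, 0.3, 1.0]
grip_width: 0.0943
time: 2.0
eef_pos: [0.4706, -0.0911, 0.175]
eef_rot: [3.14, -0.002, 3.112]
force: [-0.7, 0.8, 0.3]
grip_width: 0.0937
2.0 [ 0.4706 -0.0911  0.175 ] [ 3.1403e+00 -1.6000e-03  3.1124e+00] [-0.73  0.85  0.31] 0.0937
```

View pics/w2.png

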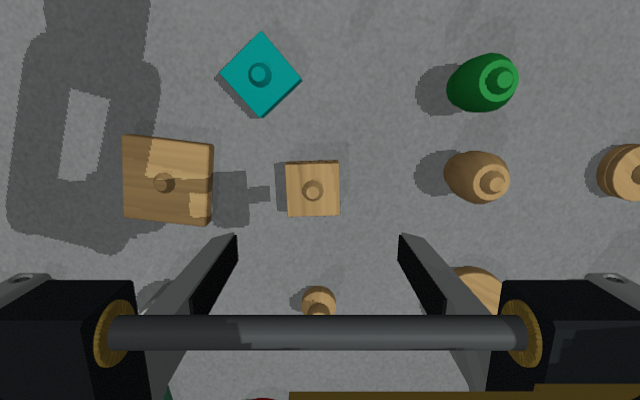

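The wrist view shows block at (312,188), square foot at (168,180), turquoise at (260,75), green vase at (483,82), pale vase tip at (492,182), disc at (636,172) and finial at (319,302). I'll zoom in for the corners.

```bash
python3 - <<'E'
import cv2,numpy as np
im=cv2.imread("pics/w2.png")
a=cv2.resize(im[145:230,270:355],(390,390),interpolation=cv2.INTER_CUBIC)
b=cv2.resize(im[120:240,110:230],(390,390),interpolation=cv2.INTER_CUBIC)
cv2.imwrite("pics/z2.png",np.hstack([a,b]))
E
```

```text
(no output)
```

View pics/z2.png

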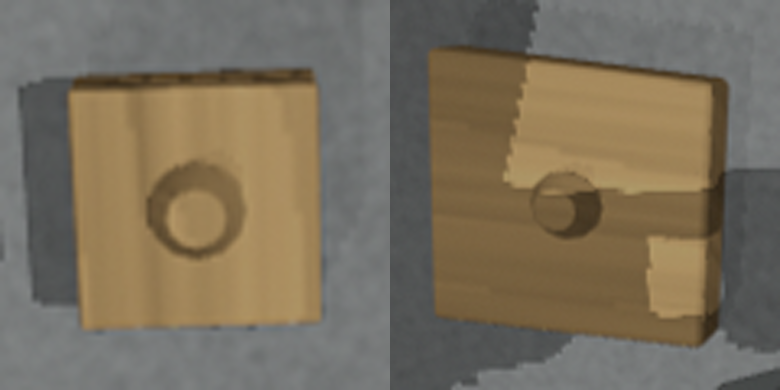

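```bash
python3 - <<'E'
from h import *
P=np.load("pics/pose.npy");P=(P[:3],P[3:])
def sq(c,off,s,z):
    q=np.array([ray("wrist",(off[0]+(x+.5)*s-.5,off[1]+(y+.5)*s-.5),z,P)[:2] for x,y in c])
    e=[q[(i+1)%4]-q[i] for i in range(4)]
    print(q.mean(0).round(4),[(round(float(np.hypot(*v)),4),round(float(np.degrees(np.arctan2(v[1],v[0]))%90),1)) for v in e])
sq([(70,92),(317,84),(321,320),(83,328)],(270,145),85/390,.028)
sq([(40,52),(322,80),(314,345),(46,316)],(110,120),120/390,.022)
for n,uv,z in [("vase",(492,182),.08),("green",(500,80),.08),("finial",(318,310),.05),("turq",(260,75),.034),("blockpeg",(270+197*85/390,145+218*85/390),.038),("footpeg",(110+166*120/390,120+212*120/390),.032)]: print(n,ray("wrist",uv,z,P).round(4))
E
```

```text
[ 0.4756 -0.0956] [(0.0585, 0.1), (0.0583, 0.2), (0.0588, 0.3), (0.0585, 90.0)]
[ 0.4628 -0.2604] [(0.0934, 82.6), (0.0941, 81.7), (0.0946, 81.7), (0.0925, 81.0)]
vase [0.4615 0.0744 0.08  ]
green [0.371  0.0718 0.08  ]
finial [ 0.6121 -0.0938  0.05  ]
turq [ 0.3552 -0.1442  0.034 ]
blockpeg [ 0.4762 -0.0953  0.038 ]
footpeg [ 0.4644 -0.2609  0.032 ]
```

```bash
python3 -m inch '[{"fingers":1,"x":-0.54,"y":-0.44,"z":0,"rx":0,"ry":0,"rz":-0.029},{"fingers":1,"x":0,"y":0,"z":4,"rx":0,"ry":0,"rz":0},{"fingers":1,"x":0,"y":0,"z":4,"rx":0,"ry":0,"rz":0},{"fingers":1,"x":0,"y":0,"z":4,"rx":0,"ry":0,"rz":0},{"fingers":1,"x":0,"y":0,"z":2.5,"rx":0,"ry":0,"rz":0},{"fingers":1,"x":0,"y":0,"z":1.3,"rx":0,"ry":0,"rz":0},{"fingers":1,"x":0,"y":0,"z":0.8,"rx":0,"ry":0,"rz":0},{"fingers":1,"x":0,"y":0,"z":0,"rx":0,"ry":0,"rz":0},{"fingers":1,"x":0,"y":0,"z":0,"rx":0,"ry":0,"rz":0}]'; python3 w.py w3
```

```text
time: 2.95
eef_pos: [0.4775, -0.0952, 0.0113]
eef_rot: [-3.141, 0.003, -3.139]
force: [-0.2, 0.2, -0.4]
grip_width: 0.0941
2.95 [ 0.4775 -0.0952  0.0113] [-3.1408e+00  2.9000e-03 -3.1387e+00] [-0.19  0.23 -0.43] 0.0941
```

View pics/w3.png

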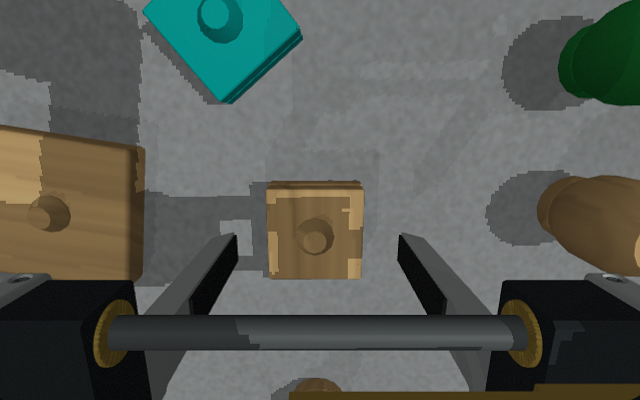

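The block sits between the fingers with its peg at (315,237), and its sides are square to the jaws. A quick position check comes next.

```bash
python3 - <<'E'
from h import *
P=np.load("pics/pose.npy");P=(P[:3],P[3:])
print(ray("wrist",(317,241),.038,P), [ray("wrist",p,.028,P).round(4) for p in [(267,189),(362,188),(362,278),(268,279)]])
E
```

```text
[ 0.47496864 -0.09479762  0.038     ] [array([ 0.4458, -0.1247,  0.028 ]), array([ 0.4451, -0.068 ,  0.028 ]), array([ 0.5043, -0.0658,  0.028 ]), array([ 0.5052, -0.1263,  0.028 ])]
```

```bash
python3 -m inch '[{"fingers":1,"x":0.2,"y":0,"z":0.5,"rx":0,"ry":0,"rz":0},{"fingers":-1,"x":0,"y":0,"z":0,"rx":0,"ry":0,"rz":0},{"fingers":-1,"x":0,"y":0,"z":0,"rx":0,"ry":0,"rz":0},{"fingers":-1,"x":0,"y":0,"z":0,"rx":0,"ry":0,"rz":0},{"fingers":-1,"x":0,"y":0,"z":0,"rx":0,"ry":0,"rz":0},{"fingers":-1,"x":0,"y":0,"z":0,"rx":0,"ry":0,"rz":0},{"fingers":-1,"x":0,"y":0,"z":0,"rx":0,"ry":0,"rz":0}]'; python3 -m inch '[{"fingers":-1,"x":0,"y":0,"z":-2,"rx":0,"ry":0,"rz":0},{"fingers":-1,"x":0,"y":0,"z":-4,"rx":0,"ry":0,"rz":0},{"fingers":-1,"x":0,"y":0,"z":-2,"rx":0,"ry":0,"rz":0},{"fingers":-1,"x":0,"y":0,"z":0,"rx":0,"ry":0,"rz":0}]'; python3 w.py w4
```

```text
time: 3.7
eef_pos: [0.4742, -0.0952, 0.0047]
eef_rot: [3.142, 0.0, -3.139]
force: [0.1, 0.3, 0.1]
grip_width: 0.0497
time: 4.1
eef_pos: [0.4769, -0.096, 0.0885]
eef_rot: [-3.139, 0.008, -3.139]
force: [-1.2, 0.1, -0.6]
grip_width: 0.0173
4.1 [ 0.4769 -0.096   0.0885] [-3.1392  0.0076 -3.1394] [-1.19  0.14 -0.55] 0.0173
```

View pics/w4.png

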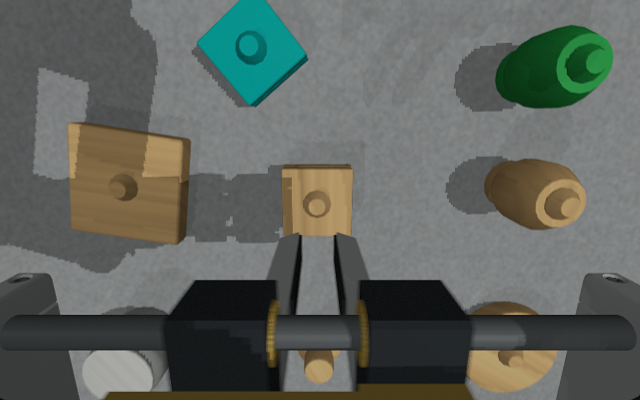

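The fingers went below 60 mm and the block stayed on the bench at (316,205), so the grasp missed. I'll find out why before trying again.

```bash
python3 - <<'E'
from h import *
P=np.load("pics/pose.npy");P=(P[:3],P[3:])
print(ray("wrist",(317,207),.038,P), [ray("wrist",p,.028,P).round(4) for p in [(282,170),(352,168),(352,236),(283,236)]])
im=read_camera("scene")[:,:,::-1];cv2.imwrite("pics/s4.png",cv2.resize(im[110:260,200:420],(800,545),interpolation=cv2.INTER_CUBIC))
im=read_camera("side")[:,:,::-1];cv2.imwrite("pics/d4.png",cv2.resize(im[130:330,200:440],(720,600),interpolation=cv2.INTER_CUBIC))
E
```

```text
[ 0.47546659 -0.09585586  0.038     ] [array([ 0.4466, -0.1248,  0.028 ]), array([ 0.4448, -0.0671,  0.028 ]), array([ 0.5045, -0.0653,  0.028 ]), array([ 0.5047, -0.1255,  0.028 ])]
```

View pics/s4.png

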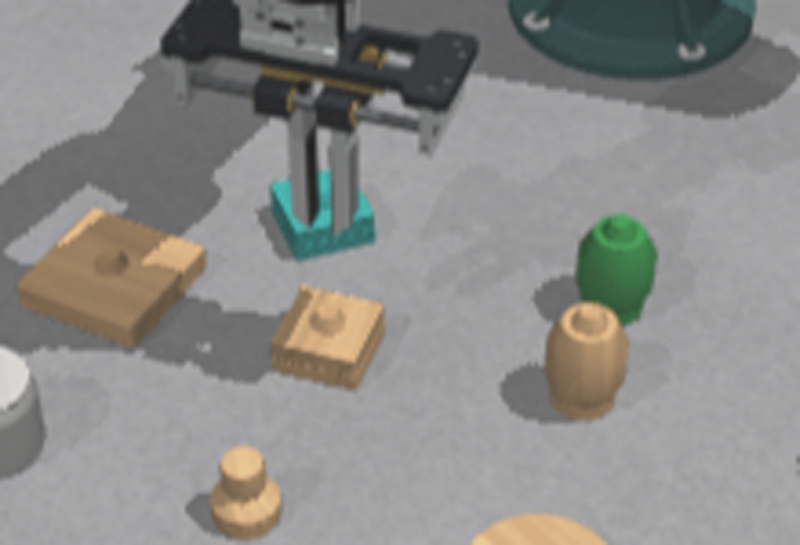

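View pics/d4.png

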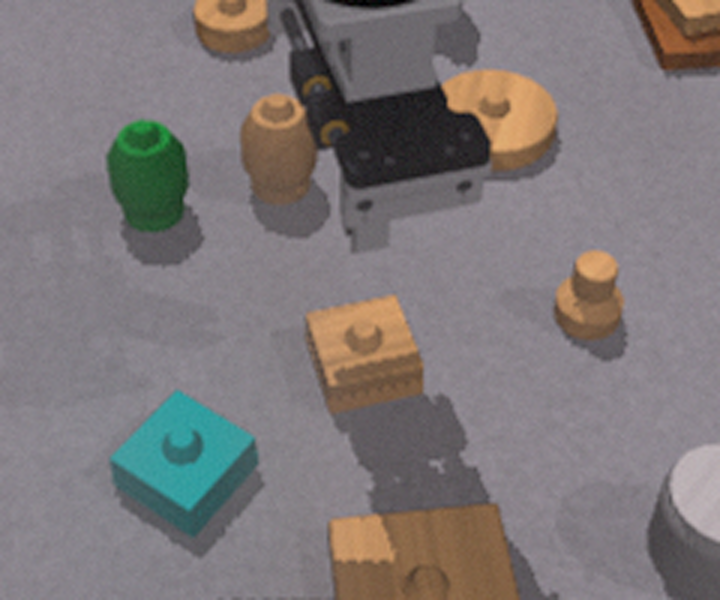

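```bash
python3 - <<'E'
from h import *
o=manip.get_obs();print(o)
for z in(.02,.0885,.11,.13): print(z,ray("scene",(200+325/3.636,110+231/3.636),z),ray("side",(200+370/3,130+250/3),z))
print(proj("scene",o["eef_pos"]),proj("side",o["eef_pos"]), proj("scene",o["eef_pos"])*3.636-np.array([200,110])*3.636,proj("side",o["eef_pos"])*3-np.array([600,390]))
E
```

```text
{'time': 4.25, 'q': array([-3.15384684e-01, -2.36118418e-02,  1.66939324e+00,  1.16388992e-04,
        1.49808783e+00, -1.88842028e+00]), 'joint_velocities': array([-0.00074275,  0.01225152,  0.01833256,  0.00025022,  0.00316466,
       -0.00101506]), 'tau': array([ 5.96452344e-03, -2.91120458e+01, -3.01485515e+01, -3.88609897e-02,
        3.94659466e-02, -2.55606546e-04]), 'eef_pos': array([ 0.47331017, -0.09484632,  0.08318138]), 'eef_rot': array([ 3.14077140e+00, -2.12645157e-03, -3.13936109e+00]), 'force': array([-0.26513822,  0.21169877, -0.28068396]), 'ft_torque': array([ 0.04419696, -0.01343175,  0.04331092]), 'grip_width': 0.0052584821455060075}
0.02 [ 0.38200344 -0.13080936  0.02      ] [ 0.50156283 -0.0218087   0.02      ]
0.0885 [ 0.45637767 -0.10116987  0.0885    ] [ 0.48242137 -0.08300015  0.0885    ]
0.11 [ 0.47972141 -0.09186696  0.11      ] [ 0.47641347 -0.10220622  0.11      ]
0.13 [ 0.50143652 -0.0832131   0.13      ] [ 0.47082472 -0.12007234  0.13      ]
[289.46801793 180.19859988] [320.1917815  221.11732114] [325.30571318 255.24210917] [360.57534449 273.35196342]
```

Both fixed cameras put the fingertips about 20 mm higher than the reported TCP. So at a reported z of 0.005 the fingers closed above the block, and the block didn't move. I'll open, go down again, and find the real height with small force-checked steps.

```bash
python3 -m inch '[{"fingers":1,"x":0,"y":0,"z":0,"rx":0,"ry":0,"rz":0},{"fingers":1,"x":0,"y":0,"z":0,"rx":0,"ry":0,"rz":0},{"fingers":1,"x":0,"y":0,"z":0,"rx":0,"ry":0,"rz":0},{"fingers":1,"x":0,"y":0,"z":0,"rx":0,"ry":0,"rz":0},{"fingers":1,"x":0,"y":0,"z":0,"rx":0,"ry":0,"rz":0},{"fingers":1,"x":0,"y":0,"z":0,"rx":0,"ry":0,"rz":0},{"fingers":1,"x":0,"y":0,"z":0,"rx":0,"ry":0,"rz":0},{"fingers":1,"x":0,"y":0,"z":0,"rx":0,"ry":0,"rz":0},{"fingers":1,"x":0,"y":0,"z":0,"rx":0,"ry":0,"rz":0},{"fingers":1,"x":0,"y":0,"z":0,"rx":0,"ry":0,"rz":0},{"fingers":1,"x":0,"y":0,"z":0,"rx":0,"ry":0,"rz":0}]';python3 -m inch '[{"fingers":1,"x":-0.2,"y":0,"z":3,"rx":0,"ry":0,"rz":0},{"fingers":1,"x":0,"y":0,"z":3,"rx":0,"ry":0,"rz":0},{"fingers":1,"x":0,"y":0,"z":1.6,"rx":0,"ry":0,"rz":0},{"fingers":1,"x":0,"y":0,"z":0,"rx":0,"ry":0,"rz":0},{"fingers":1,"x":0,"y":0,"z":0.3,"rx":0,"ry":0,"rz":0},{"fingers":1,"x":0,"y":0,"z":0,"rx":0,"ry":0,"rz":0}]'; python3 w.py w5; python3 - <<'E'
from h import *
im=read_camera("side")[:,:,::-1];cv2.imwrite("pics/d5.png",cv2.resize(im[130:330,200:440],(720,600),interpolation=cv2.INTER_CUBIC))
E
```

```text
time: 5.35
eef_pos: [0.4742, -0.0951, 0.0847]
eef_rot: [3.141, 0.0, -3.139]
force: [-0.3, -0.3, 0.1]
grip_width: 0.09
time: 5.95
eef_pos: [0.4771, -0.0954, 0.0067]
eef_rot: [-3.141, 0.002, -3.139]
force: [-0.2, 0.3, 0.7]
grip_width: 0.0941
5.95 [ 0.4771 -0.0954  0.0067] [-3.1410e+00  1.9000e-03 -3.1394e+00] [-0.16  0.34  0.66] 0.0941
```

View pics/d5.png

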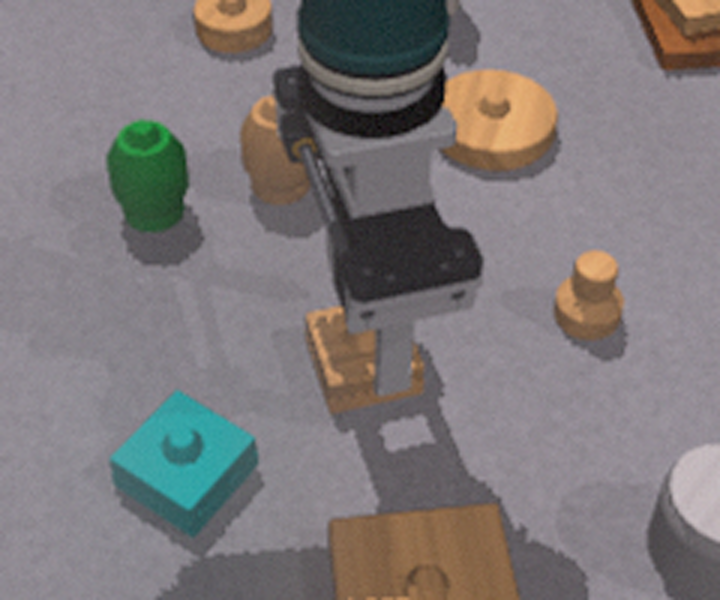

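View pics/w5.png

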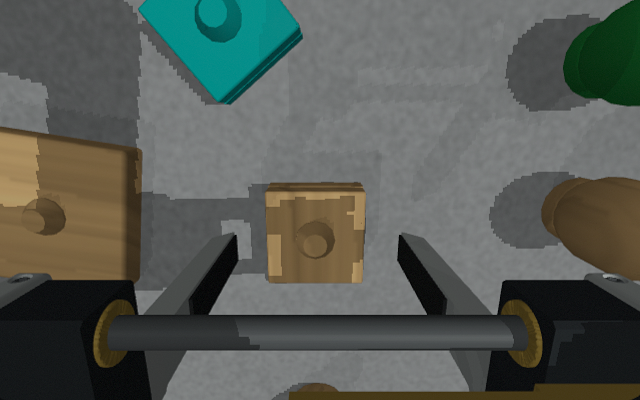

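```bash
python3 - <<'E'
from h import *
for z in(0.,.01,.02,.025,.03,.04): print(z,ray("side",(200+396/3,130+392/3),z).round(4))
# wrist-tip depth: project tool points
P=np.load("pics/pose.npy");p,r=P[:3],P[3:];R=Ro.from_euler('xyz',r).as_matrix()
for h in(0,-.01,-.02,-.03): print(h,proj("wrist",p+R@np.array([0,.047,h]),(p,r)).round(1),proj("wrist",p+R@np.array([.008,.047,h]),(p,r)).round(1),proj("wrist",p+R@np.array([-.008,.047,h]),(p,r)).round(1))
E
```

```text
0.0 [ 0.489  -0.1241  0.    ]
0.01 [ 0.4865 -0.1311  0.01  ]
0.02 [ 0.484  -0.1381  0.02  ]
0.025 [ 0.4828 -0.1417  0.025 ]
0.03 [ 0.4815 -0.1452  0.03  ]
0.04 [ 0.479  -0.1522  0.04  ]
0 [386.5 229.7] [387.1 218.3] [385.8 240.9]
-0.01 [389.6 234.9] [390.4 223.1] [389.  246.5]
-0.02 [393.1 240.6] [393.9 228.3] [392.4 252.7]
-0.03 [397.  246.9] [397.8 234. ] [396.1 259.6]
```

The wrist view agrees: the pad corner at (399,235) corresponds to about 30 mm behind the reported TCP. I'll keep going down in small steps and watch the force.

```bash
python3 -m inch '[{"fingers":1,"x":0.1,"y":0,"z":0.6,"rx":0,"ry":0,"rz":0},{"fingers":1,"x":0,"y":0,"z":0.6,"rx":0,"ry":0,"rz":0},{"fingers":1,"x":0,"y":0,"z":0,"rx":0,"ry":0,"rz":0}]'; python3 -m inch '[{"fingers":1,"x":0,"y":0,"z":0.4,"rx":0,"ry":0,"rz":0},{"fingers":1,"x":0,"y":0,"z":0,"rx":0,"ry":0,"rz":0}]';python3 -m inch '[{"fingers":1,"x":0,"y":0,"z":0.3,"rx":0,"ry":0,"rz":0},{"fingers":1,"x":0,"y":0,"z":0,"rx":0,"ry":0,"rz":0}]'; python3 - <<'E'
from h import *
im=read_camera("side")[:,:,::-1];cv2.imwrite("pics/d6.png",cv2.resize(im[130:330,200:440],(720,600),interpolation=cv2.INTER_CUBIC))
E
```

```text
time: 6.35
eef_pos: [0.4742, -0.0949, -0.0075]
eef_rot: [3.141, -0.002, -3.139]
force: [-0.2, 0.5, 0.7]
grip_width: 0.0943
time: 6.55
eef_pos: [0.4747, -0.095, -0.011]
eef_rot: [3.141, -0.001, -3.139]
force: [-0.5, -0.9, 0.2]
grip_width: 0.0943
time: 6.75
eef_pos: [0.475, -0.0951, -0.0137]
eef_rot: [3.141, -0.001, -3.139]
force: [-0.6, 0.5, 0.4]
grip_width: 0.0939
```

View pics/d6.png

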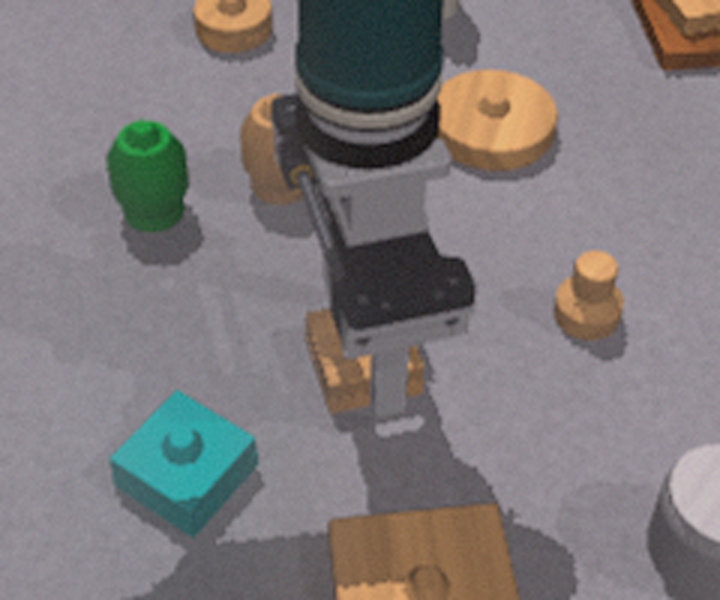

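Still no contact at a reported −0.014, and a lit strip remains under the finger at (400,427). Going further down.

```bash
python3 -m inch '[{"fingers":1,"x":0,"y":0,"z":0.4,"rx":0,"ry":0,"rz":0},{"fingers":1,"x":0,"y":0,"z":0,"rx":0,"ry":0,"rz":0}]'; python3 -m inch '[{"fingers":1,"x":0,"y":0,"z":0.3,"rx":0,"ry":0,"rz":0},{"fingers":1,"x":0,"y":0,"z":0,"rx":0,"ry":0,"rz":0}]';python3 -m inch '[{"fingers":1,"x":0,"y":0,"z":0.2,"rx":0,"ry":0,"rz":0},{"fingers":1,"x":0,"y":0,"z":0,"rx":0,"ry":0,"rz":0}]'; python3 - <<'E'
from h import *
im=read_camera("side")[:,:,::-1];cv2.imwrite("pics/d7.png",cv2.resize(im[200:300,280:380],(600,600),interpolation=cv2.INTER_CUBIC))
E
```

```text
time: 7.0
eef_pos: [0.4748, -0.095, -0.0179]
eef_rot: [3.141, -0.001, -3.139]
force: [0.0, -0.6, 0.0]
grip_width: 0.094
time: 7.2
eef_pos: [0.4748, -0.095, -0.0208]
eef_rot: [3.141, -0.001, -3.139]
force: [0.2, 0.1, -0.1]
grip_width: 0.094
time: 7.4
eef_pos: [0.475, -0.0951, -0.0226]
eef_rot: [3.141, -0.0, -3.139]
force: [-0.0, 0.6, -0.3]
grip_width: 0.094
```

View pics/d7.png

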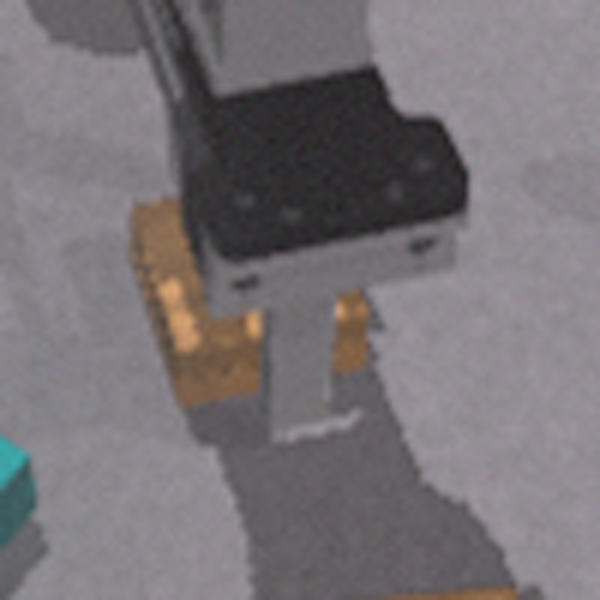

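The gap is now about 3 mm, so the real tip is roughly 27 mm above the reported TCP. The height is right for gripping, so I'll close on the block.

```bash
python3 -m inch '[{"fingers":-1,"x":0,"y":0,"z":0,"rx":0,"ry":0,"rz":0},{"fingers":-1,"x":0,"y":0,"z":0,"rx":0,"ry":0,"rz":0},{"fingers":-1,"x":0,"y":0,"z":0,"rx":0,"ry":0,"rz":0},{"fingers":-1,"x":0,"y":0,"z":0,"rx":0,"ry":0,"rz":0},{"fingers":-1,"x":0,"y":0,"z":0,"rx":0,"ry":0,"rz":0},{"fingers":-1,"x":0,"y":0,"z":0,"rx":0,"ry":0,"rz":0},{"fingers":-1,"x":0,"y":0,"z":0,"rx":0,"ry":0,"rz":0},{"fingers":-1,"x":0,"y":0,"z":0,"rx":0,"ry":0,"rz":0}]'
```

```text
time: 8.25
eef_pos: [0.4753, -0.0952, -0.0223]
eef_rot: [-3.142, 0.0, -3.139]
force: [-0.7, -0.5, 0.9]
grip_width: 0.0597
```

Gripped at 59.7 mm. I'll lift, carry it over the foot and look.

```bash
python3 -m inch '[{"fingers":-1,"x":0,"y":0,"z":-2,"rx":0,"ry":0,"rz":0},{"fingers":-1,"x":0,"y":0,"z":-3,"rx":0,"ry":0,"rz":0},{"fingers":-1,"x":0,"y":0,"z":-3,"rx":0,"ry":0,"rz":0},{"fingers":-1,"x":0.3,"y":-4.1,"z":0,"rx":0,"ry":0,"rz":0},{"fingers":-1,"x":0.3,"y":-4.1,"z":0,"rx":0,"ry":0,"rz":0},{"fingers":-1,"x":0.3,"y":-4.1,"z":0,"rx":0,"ry":0,"rz":0},{"fingers":-1,"x":0.3,"y":-4.2,"z":0,"rx":0,"ry":0,"rz":0},{"fingers":-1,"x":0,"y":0,"z":0,"rx":0,"ry":0,"rz":0.075},{"fingers":-1,"x":0,"y":0,"z":0,"rx":0,"ry":0,"rz":0.075},{"fingers":-1,"x":0,"y":0,"z":0,"rx":0,"ry":0,"rz":0},{"fingers":-1,"x":0,"y":0,"z":0,"rx":0,"ry":0,"rz":0}]'; python3 w.py w8
```

```text
time: 9.35
eef_pos: [0.4634, -0.26, 0.0574]
eef_rot: [3.141, -0.0, 2.995]
force: [-0.0, -0.6, -0.6]
grip_width: 0.0597
9.35 [ 0.4634 -0.26    0.0574] [ 3.1412e+00 -4.0000e-04  2.9954e+00] [-0.04 -0.57 -0.55] 0.0597
```

View pics/w8.png

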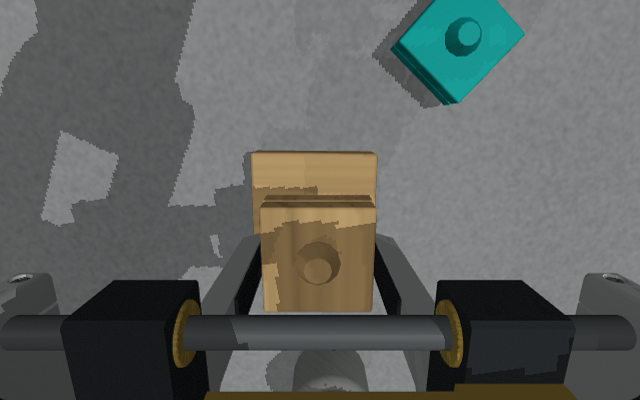

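```bash
python3 - <<'E'
from h import *
P=np.load("pics/pose.npy");P=(P[:3],P[3:])
im=cv2.imread("pics/w8.png");cv2.imwrite("pics/z8.png",cv2.resize(im[140:320,230:410],(600,600),interpolation=cv2.INTER_CUBIC))
print("peg",ray("wrist",(318,270),.1177,P))
q=np.array([ray("wrist",p,.1077,P)[:2] for p in[(261,206),(376,206),(373,311),(263,311)]]);print("blk",q.round(4),q.mean(0))
q=np.array([ray("wrist",p,.022,P)[:2] for p in[(252,153),(377,154)]]);d=q[1]-q[0];print(q.round(4),np.hypot(*d),np.degrees(np.arctan2(d[1],d[0])))
n=np.array([d[1],-d[0]])/np.hypot(*d); print("centre",q.mean(0)+n*.048)
E
```

```text
peg [ 0.46318343 -0.25897989  0.1177    ]
blk [[ 0.4293 -0.2827]
 [ 0.4377 -0.2259]
 [ 0.4967 -0.2335]
 [ 0.4879 -0.2929]] [ 0.46292197 -0.25878402]
[[ 0.4095 -0.3001]
 [ 0.4237 -0.2088]] 0.09240970631262484 81.13675834956477
centre [ 0.46400299 -0.26184721]
```

View pics/z8.png

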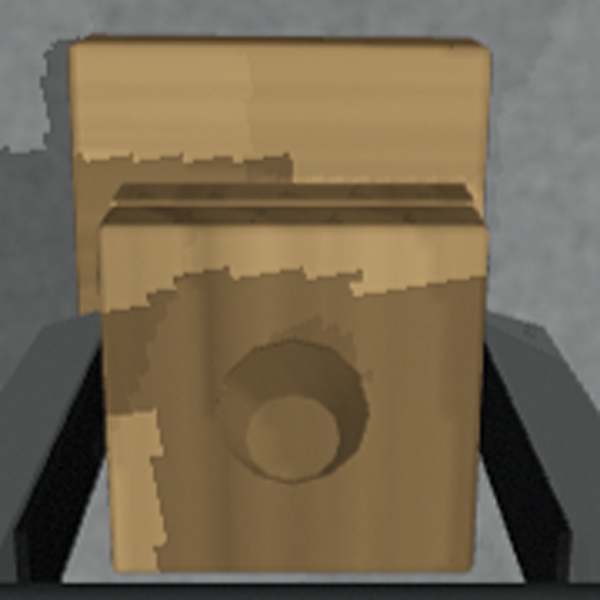

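The block is held square and its back edge is parallel to the foot's. It sits about 2 mm off to +y. I'll correct that and lower it.

```bash
python3 -m inch '[{"fingers":-1,"x":-0.1,"y":-0.2,"z":2,"rx":0,"ry":0,"rz":0},{"fingers":-1,"x":0,"y":0,"z":2,"rx":0,"ry":0,"rz":0},{"fingers":-1,"x":0,"y":0,"z":0.5,"rx":0,"ry":0,"rz":0},{"fingers":-1,"x":0,"y":0,"z":0.4,"rx":0,"ry":0,"rz":0},{"fingers":-1,"x":0,"y":0,"z":0,"rx":0,"ry":0,"rz":0}]'; python3 -m inch '[{"fingers":-1,"x":0,"y":0,"z":0.3,"rx":0,"ry":0,"rz":0},{"fingers":-1,"x":0,"y":0,"z":0.3,"rx":0,"ry":0,"rz":0},{"fingers":-1,"x":0,"y":0,"z":0,"rx":0,"ry":0,"rz":0}]'
```

```text
time: 9.9
eef_pos: [0.4644, -0.2622, 0.0088]
eef_rot: [3.142, 0.0, 2.994]
force: [-0.4, -0.2, -0.3]
grip_width: 0.0597
time: 10.2
eef_pos: [0.4643, -0.2623, 0.0027]
eef_rot: [3.141, 0.0, 2.994]
force: [-0.9, 0.2, -1.2]
grip_width: 0.0595
```

```bash
python3 -m inch '[{"fingers":-1,"x":0,"y":0,"z":0.2,"rx":0,"ry":0,"rz":0},{"fingers":-1,"x":0,"y":0,"z":0,"rx":0,"ry":0,"rz":0}]';python3 -m inch '[{"fingers":-1,"x":0,"y":0,"z":0.1,"rx":0,"ry":0,"rz":0},{"fingers":-1,"x":0,"y":0,"z":0,"rx":0,"ry":0,"rz":0}]';python3 -m inch '[{"fingers":-1,"x":0,"y":0,"z":0.1,"rx":0,"ry":0,"rz":0},{"fingers":-1,"x":0,"y":0,"z":0,"rx":0,"ry":0,"rz":0}]'
```

```text
time: 10.4
eef_pos: [0.4641, -0.2623, 0.0005]
eef_rot: [3.141, -0.0, 2.994]
force: [0.1, 0.9, -1.0]
grip_width: 0.0595
time: 10.6
eef_pos: [0.4644, -0.2624, -0.0003]
eef_rot: [-3.142, 0.0, 2.994]
force: [0.1, 0.5, -0.2]
grip_width: 0.0596
time: 10.8
eef_pos: [0.4644, -0.2624, -0.0003]
eef_rot: [-3.141, 0.0, 2.994]
force: [-2.4, 1.5, 4.7]
grip_width: 0.0598
```

Seated: contact came at exactly the expected height, with about 5 N. I'll release, rise and check.

```bash
python3 -m inch '[{"fingers":1,"x":0,"y":0,"z":-0.1,"rx":0,"ry":0,"rz":0},{"fingers":1,"x":0,"y":0,"z":0,"rx":0,"ry":0,"rz":0},{"fingers":1,"x":0,"y":0,"z":0,"rx":0,"ry":0,"rz":0},{"fingers":1,"x":0,"y":0,"z":0,"rx":0,"ry":0,"rz":0},{"fingers":1,"x":0,"y":0,"z":-2,"rx":0,"ry":0,"rz":0},{"fingers":1,"x":0,"y":0,"z":-4,"rx":0,"ry":0,"rz":0},{"fingers":1,"x":0,"y":0,"z":-4,"rx":0,"ry":0,"rz":0},{"fingers":1,"x":0,"y":0,"z":-4,"rx":0,"ry":0,"rz":0},{"fingers":1,"x":0,"y":0,"z":0,"rx":0,"ry":0,"rz":0},{"fingers":1,"x":0,"y":0,"z":0,"rx":0,"ry":0,"rz":0}]'; python3 w.py w9; python3 - <<'E'
import cv2
im=cv2.imread("pics/w9.png");cv2.imwrite("pics/z9.png",cv2.resize(im[100:280,230:410],(600,600),interpolation=cv2.INTER_CUBIC))
E
```

```text
time: 11.8
eef_pos: [0.4649, -0.2627, 0.1407]
eef_rot: [-3.141, 0.002, 2.994]
force: [0.6, -1.3, -0.1]
grip_width: 0.094
11.8 [ 0.4649 -0.2627  0.1407] [-3.1405e+00  2.4000e-03  2.9938e+00] [ 0.56 -1.25 -0.09] 0.094
```

View pics/z9.png

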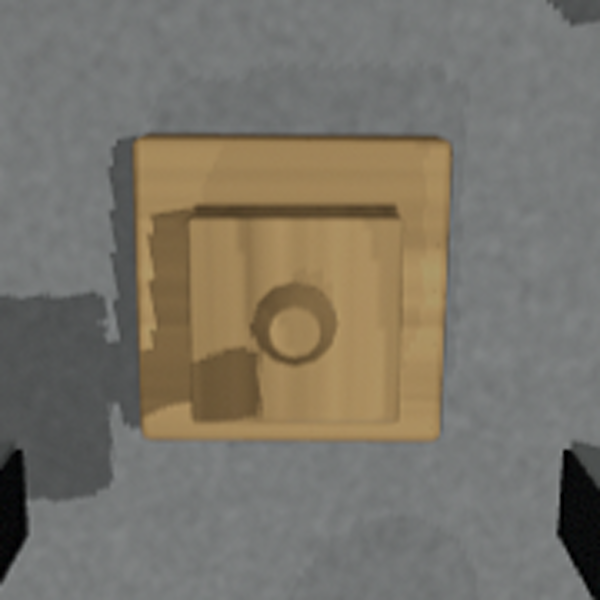

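The block sits centred and in line with the foot, to within about 0.5°. Now the exact position of its peg, and then to the vase.

```bash
python3 - <<'E'
from h import *
P=np.load("pics/pose.npy");P=(P[:3],P[3:])
f=lambda x,y:(230+(x+.5)*.3-.5,100+(y+.5)*.3-.5)
print(ray("wrist",f(295,332),.06,P),np.mean([ray("wrist",f(*p),.05,P) for p in [(189,218),(402,218),(398,424),(193,420)]],0))
print(np.mean([ray("wrist",f(*p),.022,P) for p in [(137,140),(450,142),(438,438),(143,436)]],0))
E
```

```text
[ 0.46440382 -0.26128727  0.06      ] [ 0.46422789 -0.26109661  0.05      ]
[ 0.46208336 -0.26181589  0.022     ]
```

```bash
python3 -m inch '[{"fingers":1,"x":0.75,"y":4.8,"z":0,"rx":0,"ry":0,"rz":0},{"fingers":1,"x":0.75,"y":4.8,"z":0,"rx":0,"ry":0,"rz":0},{"fingers":1,"x":0.75,"y":4.8,"z":0,"rx":0,"ry":0,"rz":0},{"fingers":1,"x":0.75,"y":4.8,"z":0,"rx":0,"ry":0,"rz":0},{"fingers":1,"x":0.75,"y":4.8,"z":0,"rx":0,"ry":0,"rz":0},{"fingers":1,"x":0.75,"y":4.8,"z":0,"rx":0,"ry":0,"rz":0},{"fingers":1,"x":0.75,"y":4.7,"z":0,"rx":0,"ry":0,"rz":0},{"fingers":1,"x":0,"y":0,"z":0,"rx":0,"ry":0,"rz":0},{"fingers":1,"x":0,"y":0,"z":0,"rx":0,"ry":0,"rz":0}]'; python3 w.py w10
```

```text
time: 12.75
eef_pos: [0.4603, 0.0774, 0.1375]
eef_rot: [-3.14, -0.004, 2.997]
force: [0.3, -0.4, -0.4]
grip_width: 0.0938
12.75 [0.4603 0.0774 0.1375] [-3.1401 -0.0038  2.9967] [ 0.27 -0.36 -0.4 ] 0.0938
```

View pics/w10.png

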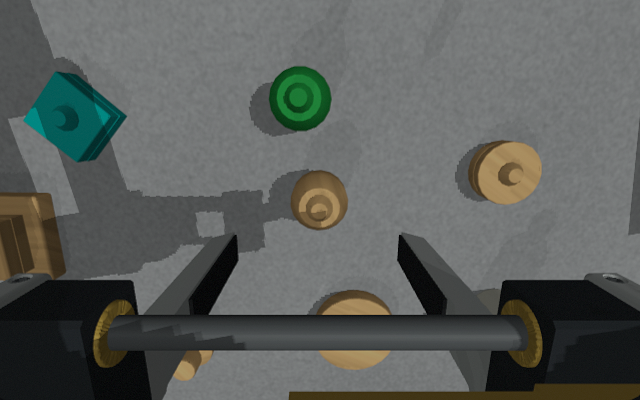

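The vase tip is at (320,213) between the fingers, the green one is behind at (300,98), and the disc is at (508,172).

```bash
python3 - <<'E'
from h import *
P=np.load("pics/pose.npy");P=(P[:3],P[3:])
im=cv2.imread("pics/w10.png");hsv=cv2.cvtColor(im,cv2.COLOR_BGR2HSV)
cv2.imwrite("pics/z10.png",np.hstack([cv2.resize(im[160:240,280:360],(390,390),interpolation=3),cv2.resize(im[130:220,460:550],(390,390),interpolation=3)]))
print(ray("wrist",(319.5,212),.08,P),"disc peg",ray("wrist",(516,174),.034,P))
m=((hsv[...,0]>8)&(hsv[...,0]<24)&(hsv[...,1]>85)).astype(np.uint8)
k,l,s,c=cv2.connectedComponentsWithStats(m)
print([s[i,:5].tolist() for i in range(1,k) if s[i,4]>120])
E
```

```text
[0.46482142 0.07917236 0.08      ] disc peg [0.46774607 0.26978004 0.034     ]
[[468, 141, 73, 63, 3652], [291, 171, 57, 59, 2627], [0, 193, 66, 88, 4802], [316, 290, 75, 25, 1366], [92, 299, 43, 69, 1371], [500, 299, 43, 69, 1365], [173, 350, 40, 31, 686], [319, 350, 71, 20, 1011], [289, 383, 351, 17, 3740]]
```

View pics/z10.png

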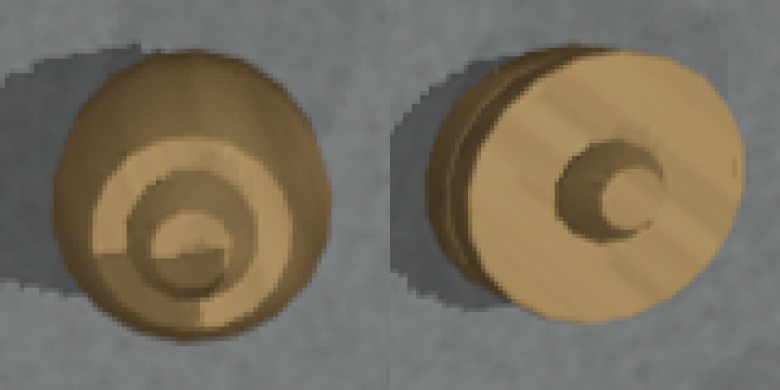

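```bash
python3 - <<'E'
from h import *
P=np.load("pics/pose.npy");P=(P[:3],P[3:])
v=[ray("wrist",(319.2,207.3),.07,P)[:2],ray("wrist",(318.5,211.5),.08,P)[:2]]
print(v,"disc",ray("wrist",(509.7,172.5),.024,P)[:2])
R=Ro.from_euler('xyz',P[1]).as_matrix()
d=np.r_[np.mean(v,0)-P[0][:2],0];print((R.T@d*100).round(2))
E
```

```text
[array([0.46343352, 0.07916187]), array([0.46426445, 0.07839982])] disc [0.46787215 0.26940097]
[-0.33  0.19 -0.  ]
```

```bash
python3 -m inch '[{"fingers":1,"x":-0.35,"y":0.15,"z":0,"rx":0,"ry":0,"rz":0},{"fingers":1,"x":0,"y":0,"z":4.5,"rx":0,"ry":0,"rz":0},{"fingers":1,"x":0,"y":0,"z":4.5,"rx":0,"ry":0,"rz":0},{"fingers":1,"x":0,"y":0,"z":3,"rx":0,"ry":0,"rz":0},{"fingers":1,"x":0,"y":0,"z":1.5,"rx":0,"ry":0,"rz":0},{"fingers":1,"x":0,"y":0,"z":0.8,"rx":0,"ry":0,"rz":0},{"fingers":1,"x":0,"y":0,"z":0,"rx":0,"ry":0,"rz":0}]'; python3 -m inch '[{"fingers":-1,"x":0,"y":0,"z":0,"rx":0,"ry":0,"rz":0},{"fingers":-1,"x":0,"y":0,"z":0,"rx":0,"ry":0,"rz":0},{"fingers":-1,"x":0,"y":0,"z":0,"rx":0,"ry":0,"rz":0},{"fingers":-1,"x":0,"y":0,"z":0,"rx":0,"ry":0,"rz":0},{"fingers":-1,"x":0,"y":0,"z":0,"rx":0,"ry":0,"rz":0},{"fingers":-1,"x":0,"y":0,"z":0,"rx":0,"ry":0,"rz":0},{"fingers":-1,"x":0,"y":0,"z":0,"rx":0,"ry":0,"rz":0},{"fingers":-1,"x":0,"y":0,"z":0,"rx":0,"ry":0,"rz":0},{"fingers":-1,"x":0,"y":0,"z":0,"rx":0,"ry":0,"rz":0}]'
```

```text
time: 13.5
eef_pos: [0.4647, 0.0765, -0.0045]
eef_rot: [-3.141, -0.002, 2.991]
force: [-0.4, -0.5, 0.8]
grip_width: 0.0939
time: 14.4
eef_pos: [0.4656, 0.0779, -0.003]
eef_rot: [3.141, 0.0, 2.994]
force: [-0.2, -0.4, 3.1]
grip_width: 0.0532
```

Gripped at 53.2 mm. I'll lift and carry it to the foot.

```bash
python3 -m inch '[{"fingers":-1,"x":0,"y":0,"z":-2,"rx":0,"ry":0,"rz":0},{"fingers":-1,"x":0,"y":0,"z":-4,"rx":0,"ry":0,"rz":0},{"fingers":-1,"x":0,"y":0,"z":-4,"rx":0,"ry":0,"rz":0},{"fingers":-1,"x":-0.7,"y":-4.8,"z":0,"rx":0,"ry":0,"rz":0},{"fingers":-1,"x":-0.7,"y":-4.8,"z":0,"rx":0,"ry":0,"rz":0},{"fingers":-1,"x":-0.7,"y":-4.8,"z":0,"rx":0,"ry":0,"rz":0},{"fingers":-1,"x":-0.7,"y":-4.8,"z":0,"rx":0,"ry":0,"rz":0},{"fingers":-1,"x":-0.7,"y":-4.8,"z":0,"rx":0,"ry":0,"rz":0},{"fingers":-1,"x":-0.7,"y":-4.8,"z":0,"rx":0,"ry":0,"rz":0},{"fingers":-1,"x":-0.7,"y":-4.8,"z":0,"rx":0,"ry":0,"rz":0},{"fingers":-1,"x":0,"y":0,"z":0,"rx":0,"ry":0,"rz":0},{"fingers":-1,"x":0,"y":0,"z":0,"rx":0,"ry":0,"rz":0}]'; python3 w.py w11; python3 - <<'E'
from h import *
P=np.load("pics/pose.npy");P=(P[:3],P[3:])
im=cv2.imread("pics/w11.png")
cv2.imwrite("pics/z11.png",cv2.resize(im[130:330,230:410],(540,600),interpolation=3))
d=read_camera("side")[:,:,::-1];s=read_camera("scene")[:,:,::-1]
cv2.imwrite("pics/ds11.png",np.hstack([cv2.resize(d[200:370,270:440],(400,400),interpolation=3),cv2.resize(s[90:220,160:290],(400,400),interpolation=3)]))
E
```

```text
time: 15.6
eef_pos: [0.4635, -0.2622, 0.0954]
eef_rot: [3.14, -0.002, 2.991]
force: [0.9, 0.3, -1.5]
grip_width: 0.0532
15.6 [ 0.4635 -0.2622  0.0954] [ 3.1398e+00 -2.2000e-03  2.9913e+00] [ 0.86  0.28 -1.48] 0.0532
```

View pics/z11.png

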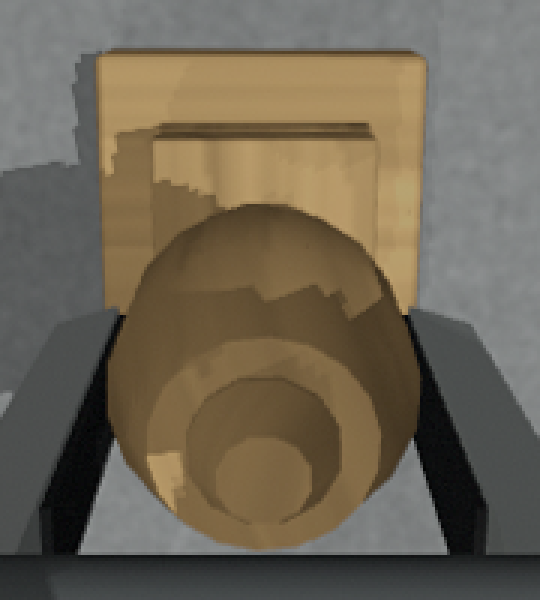

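View pics/ds11.png

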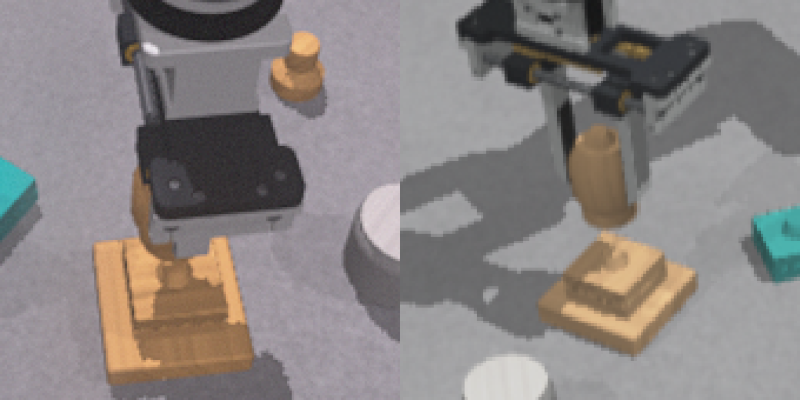

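```bash
python3 - <<'E'
from h import *
P=np.load("pics/pose.npy");P=(P[:3],P[3:])
print(ray("wrist",(317.8,289.8),.1784,P),ray("wrist",(317.8,277.5),.1684,P))
f=lambda x,y:(230+(x+.5)/3-.5,130+(y+.5)/3-.5)
q=[ray("wrist",f(*p),.05,P)[:2] for p in[(153,138),(376,140)]];d=q[1]-q[0];n=np.array([d[1],-d[0]])/np.hypot(*d);print("block centre",np.mean(q,0)+n*.0295,np.hypot(*d))
E
```

```text
[ 0.46130737 -0.26122214  0.1784    ] [ 0.46078038 -0.26110737  0.1684    ]
block centre [ 0.46447531 -0.26150569] 0.058236405358619195
```

```bash
python3 -m inch '[{"fingers":-1,"x":-0.27,"y":0,"z":1.5,"rx":0,"ry":0,"rz":0},{"fingers":-1,"x":0,"y":0,"z":1.5,"rx":0,"ry":0,"rz":0},{"fingers":-1,"x":0,"y":0,"z":0.4,"rx":0,"ry":0,"rz":0},{"fingers":-1,"x":0,"y":0,"z":0,"rx":0,"ry":0,"rz":0}]'; python3 -m inch '[{"fingers":-1,"x":0,"y":0,"z":0.4,"rx":0,"ry":0,"rz":0},{"fingers":-1,"x":0,"y":0,"z":0.4,"rx":0,"ry":0,"rz":0},{"fingers":-1,"x":0,"y":0,"z":0.3,"rx":0,"ry":0,"rz":0},{"fingers":-1,"x":0,"y":0,"z":0,"rx":0,"ry":0,"rz":0}]'
```

```text
time: 16.15
eef_pos: [0.4659, -0.2609, 0.0605]
eef_rot: [3.14, -0.004, 2.995]
force: [0.4, 0.6, -1.6]
grip_width: 0.053
time: 16.55
eef_pos: [0.4667, -0.2622, 0.0512]
eef_rot: [3.141, -0.001, 2.994]
force: [0.5, 0.2, -1.4]
grip_width: 0.0532
```

```bash
python3 -m inch '[{"fingers":-1,"x":0,"y":0,"z":0.2,"rx":0,"ry":0,"rz":0},{"fingers":-1,"x":0,"y":0,"z":0,"rx":0,"ry":0,"rz":0}]';python3 -m inch '[{"fingers":-1,"x":0,"y":0,"z":0.15,"rx":0,"ry":0,"rz":0},{"fingers":-1,"x":0,"y":0,"z":0,"rx":0,"ry":0,"rz":0}]';python3 -m inch '[{"fingers":-1,"x":0,"y":0,"z":0.1,"rx":0,"ry":0,"rz":0},{"fingers":-1,"x":0,"y":0,"z":0,"rx":0,"ry":0,"rz":0}]';python3 -m inch '[{"fingers":-1,"x":0,"y":0,"z":0.1,"rx":0,"ry":0,"rz":0},{"fingers":-1,"x":0,"y":0,"z":0,"rx":0,"ry":0,"rz":0}]'
```

```text
time: 16.75
eef_pos: [0.4669, -0.2622, 0.0495]
eef_rot: [3.141, -0.0, 2.994]
force: [0.2, -0.7, -1.2]
grip_width: 0.0531
time: 16.95
eef_pos: [0.4669, -0.2622, 0.048]
eef_rot: [3.141, -0.0, 2.994]
force: [-0.9, 0.8, -1.7]
grip_width: 0.0528
time: 17.15
eef_pos: [0.467, -0.2622, 0.0471]
eef_rot: [3.141, -0.0, 2.994]
force: [0.7, 0.4, -1.3]
grip_width: 0.0528
time: 17.35
eef_pos: [0.4671, -0.2623, 0.047]
eef_rot: [-3.141, 0.0, 2.994]
force: [-2.3, 0.7, 4.1]
grip_width: 0.053
```

The vase seated at the predicted height (0.047) with 5 N. Release and look.

```bash
python3 -m inch '[{"fingers":1,"x":0,"y":0,"z":-0.1,"rx":0,"ry":0,"rz":0},{"fingers":1,"x":0,"y":0,"z":0,"rx":0,"ry":0,"rz":0},{"fingers":1,"x":0,"y":0,"z":0,"rx":0,"ry":0,"rz":0},{"fingers":1,"x":0,"y":0,"z":0,"rx":0,"ry":0,"rz":0},{"fingers":1,"x":0,"y":0,"z":0,"rx":0,"ry":0,"rz":0},{"fingers":1,"x":0,"y":0,"z":-2,"rx":0,"ry":0,"rz":0},{"fingers":1,"x":0,"y":0,"z":-4,"rx":0,"ry":0,"rz":0},{"fingers":1,"x":0,"y":0,"z":-4,"rx":0,"ry":0,"rz":0},{"fingers":1,"x":0,"y":0,"z":-2,"rx":0,"ry":0,"rz":0},{"fingers":1,"x":0,"y":0,"z":0,"rx":0,"ry":0,"rz":0},{"fingers":1,"x":0,"y":0,"z":0,"rx":0,"ry":0,"rz":0}]'; python3 w.py w12; python3 - <<'E'
from h import *
im=cv2.imread("pics/w12.png")
d=read_camera("side")[:,:,::-1];
cv2.imwrite("pics/z12.png",np.hstack([cv2.resize(im[110:290,230:410],(400,400),interpolation=3),cv2.resize(d[200:370,270:440],(400,400),interpolation=3)]))
E
```

```text
time: 18.45
eef_pos: [0.4669, -0.2621, 0.1665]
eef_rot: [3.141, -0.0, 2.994]
force: [-0.3, -0.6, -0.4]
grip_width: 0.0941
18.45 [ 0.4669 -0.2621  0.1665] [ 3.1413e+00 -3.0000e-04  2.9939e+00] [-0.3  -0.65 -0.42] 0.0941
```

View pics/z12.png

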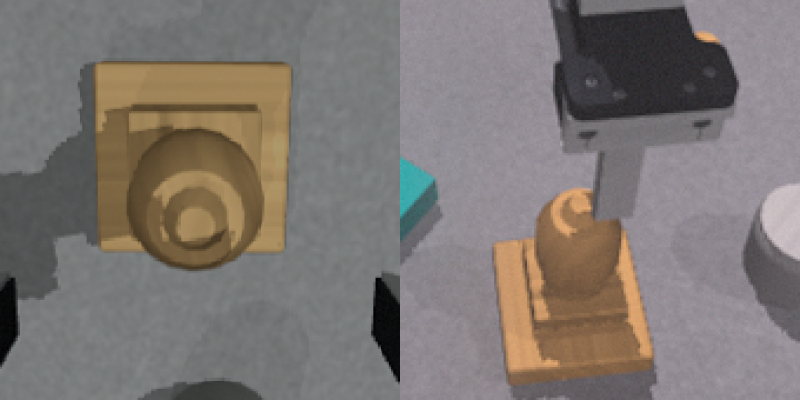

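The vase stands upright and centred on the block. On to the disc.

```bash
python3 - <<'E'
from h import *
P=np.load("pics/pose.npy");P=(P[:3],P[3:])
print(ray("wrist",(317.5,211),.13,P),ray("wrist",(317.6,206.1),.12,P))
E
python3 -m inch '[{"fingers":1,"x":0.7,"y":4.8,"z":0,"rx":0,"ry":0,"rz":0},{"fingers":1,"x":0.7,"y":4.8,"z":0,"rx":0,"ry":0,"rz":0},{"fingers":1,"x":0.7,"y":4.8,"z":0,"rx":0,"ry":0,"rz":0},{"fingers":1,"x":0.7,"y":4.8,"z":0,"rx":0,"ry":0,"rz":0},{"fingers":1,"x":0.7,"y":4.8,"z":0,"rx":0,"ry":0,"rz":0},{"fingers":1,"x":0.7,"y":4.8,"z":0,"rx":0,"ry":0,"rz":0},{"fingers":1,"x":0.7,"y":4.8,"z":0,"rx":0,"ry":0,"rz":0},{"fingers":1,"x":0.7,"y":4.8,"z":0,"rx":0,"ry":0,"rz":0},{"fingers":1,"x":0.7,"y":4.8,"z":0,"rx":0,"ry":0,"rz":0},{"fingers":1,"x":0.7,"y":4.8,"z":0,"rx":0,"ry":0,"rz":0},{"fingers":1,"x":0.7,"y":4.6,"z":0,"rx":0,"ry":0,"rz":0},{"fingers":1,"x":0,"y":0,"z":0,"rx":0,"ry":0,"rz":0}]'
python3 -m inch '[{"fingers":1,"x":0,"y":0,"z":0,"rx":0,"ry":0,"rz":0},{"fingers":1,"x":0,"y":0,"z":0,"rx":0,"ry":0,"rz":0}]'; python3 w.py w13
```

```text
[ 0.46443072 -0.26092657  0.13      ] [ 0.46325116 -0.2606583   0.12      ]
time: 19.75
eef_pos: [0.4661, 0.2739, 0.164]
eef_rot: [-3.141, -0.005, 3.001]
force: [0.5, -0.8, -0.3]
grip_width: 0.0938
time: 19.95
eef_pos: [0.4679, 0.2681, 0.1659]
eef_rot: [-3.14, -0.002, 2.993]
force: [0.1, 0.2, 1.1]
grip_width: 0.094
19.95 [0.4679 0.2681 0.1659] [-3.1397e+00 -1.8000e-03  2.9929e+00] [0.07 0.21 1.14] 0.094
```

View pics/w13.png

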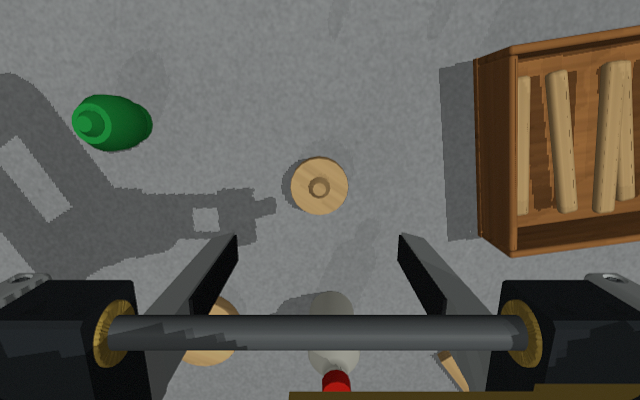

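The disc is at (319,186), and the glue cap at (336,380) is well clear ahead.

```bash
python3 - <<'E'
from h import *
P=np.load("pics/pose.npy");P=(P[:3],P[3:])
im=cv2.imread("pics/w13.png");cv2.imwrite("pics/z13.png",cv2.resize(im[146:226,280:360],(600,600),interpolation=3))
c=[ray("wrist",(319.5,187.5),.034,P)[:2],ray("wrist",(319.7,185.7),.024,P)[:2]];print(c)
R=Ro.from_euler('xyz',P[1]).as_matrix();print(R.T@np.r_[c[1]-P[0][:2],0]*100)
E
```

```text
[array([0.46727448, 0.27099233]), array([0.46743588, 0.27123793])]
[ 0.08946925  0.30260317 -0.00040104]
```

View pics/z13.png

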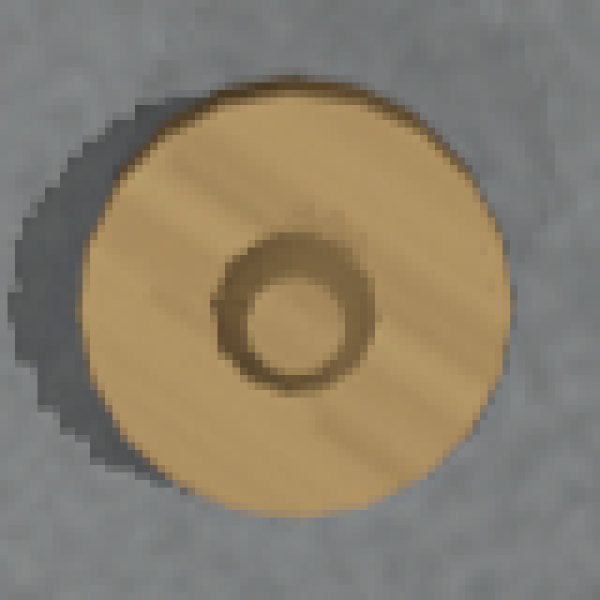

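```bash
python3 -m inch '[{"fingers":1,"x":0.05,"y":0.2,"z":0,"rx":0,"ry":0,"rz":0},{"fingers":1,"x":0,"y":0,"z":4.5,"rx":0,"ry":0,"rz":0},{"fingers":1,"x":0,"y":0,"z":4.5,"rx":0,"ry":0,"rz":0},{"fingers":1,"x":0,"y":0,"z":4.5,"rx":0,"ry":0,"rz":0},{"fingers":1,"x":0,"y":0,"z":3,"rx":0,"ry":0,"rz":0},{"fingers":1,"x":0,"y":0,"z":1.3,"rx":0,"ry":0,"rz":0},{"fingers":1,"x":0,"y":0,"z":0.5,"rx":0,"ry":0,"rz":0},{"fingers":1,"x":0,"y":0,"z":0,"rx":0,"ry":0,"rz":0},{"fingers":1,"x":0,"y":0,"z":0,"rx":0,"ry":0,"rz":0}]'
```

```text
time: 20.9
eef_pos: [0.4699, 0.272, -0.0135]
eef_rot: [3.139, 0.004, 2.993]
force: [-0.6, -0.4, 0.2]
grip_width: 0.0939
```

```bash
python3 -m inch '[{"fingers":1,"x":0,"y":0,"z":0.3,"rx":0,"ry":0,"rz":0},{"fingers":1,"x":0,"y":0,"z":0,"rx":0,"ry":0,"rz":0},{"fingers":1,"x":0,"y":0,"z":0,"rx":0,"ry":0,"rz":0}]';python3 w.py w14
```

```text
time: 21.2
eef_pos: [0.4684, 0.2717, -0.0182]
eef_rot: [3.141, 0.001, 2.994]
force: [1.0, 0.1, -0.7]
grip_width: 0.094
21.2 [ 0.4684  0.2717 -0.0182] [3.1409e+00 9.0000e-04 2.9939e+00] [ 1.    0.08 -0.67] 0.094
```

View pics/w14.png

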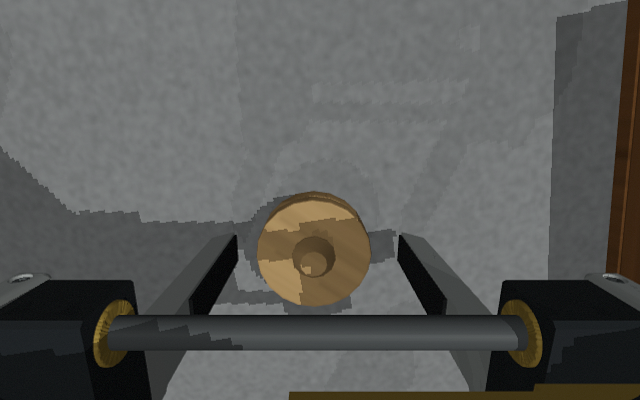

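The disc is centred between the pads. Another 3 mm down, then close.

```bash
python3 -m inch '[{"fingers":1,"x":0,"y":-0.08,"z":0.25,"rx":0,"ry":0,"rz":0},{"fingers":-1,"x":0,"y":0,"z":0,"rx":0,"ry":0,"rz":0},{"fingers":-1,"x":0,"y":0,"z":0,"rx":0,"ry":0,"rz":0},{"fingers":-1,"x":0,"y":0,"z":0,"rx":0,"ry":0,"rz":0},{"fingers":-1,"x":0,"y":0,"z":0,"rx":0,"ry":0,"rz":0},{"fingers":-1,"x":0,"y":0,"z":0,"rx":0,"ry":0,"rz":0},{"fingers":-1,"x":0,"y":0,"z":0,"rx":0,"ry":0,"rz":0},{"fingers":-1,"x":0,"y":0,"z":0,"rx":0,"ry":0,"rz":0}]'; python3 -m inch '[{"fingers":-1,"x":0,"y":0,"z":0,"rx":0,"ry":0,"rz":0}]'
```

```text
time: 22.05
eef_pos: [0.468, 0.2706, -0.0213]
eef_rot: [3.142, 0.0, 2.994]
force: [-0.3, 0.4, -0.0]
grip_width: 0.0635
time: 22.15
eef_pos: [0.468, 0.2707, -0.0213]
eef_rot: [3.142, 0.0, 2.994]
force: [-0.4, 0.4, -0.2]
grip_width: 0.0632
```

Gripped at 63.2 mm. Lift and return to the column.

```bash
python3 -m inch '[{"fingers":-1,"x":0,"y":0,"z":-2,"rx":0,"ry":0,"rz":0},{"fingers":-1,"x":0,"y":0,"z":-4,"rx":0,"ry":0,"rz":0},{"fingers":-1,"x":0,"y":0,"z":-4.5,"rx":0,"ry":0,"rz":0},{"fingers":-1,"x":0,"y":0,"z":-4.5,"rx":0,"ry":0,"rz":0},{"fingers":-1,"x":0,"y":0,"z":-3,"rx":0,"ry":0,"rz":0},{"fingers":-1,"x":-0.7,"y":-4.8,"z":0,"rx":0,"ry":0,"rz":0},{"fingers":-1,"x":-0.7,"y":-4.8,"z":0,"rx":0,"ry":0,"rz":0},{"fingers":-1,"x":-0.7,"y":-4.8,"z":0,"rx":0,"ry":0,"rz":0},{"fingers":-1,"x":-0.7,"y":-4.8,"z":0,"rx":0,"ry":0,"rz":0},{"fingers":-1,"x":-0.7,"y":-4.8,"z":0,"rx":0,"ry":0,"rz":0},{"fingers":-1,"x":-0.7,"y":-4.8,"z":0,"rx":0,"ry":0,"rz":0}]'
python3 -m inch '[{"fingers":-1,"x":-0.7,"y":-4.8,"z":0,"rx":0,"ry":0,"rz":0},{"fingers":-1,"x":-0.7,"y":-4.8,"z":0,"rx":0,"ry":0,"rz":0},{"fingers":-1,"x":-0.6,"y":-4.8,"z":0,"rx":0,"ry":0,"rz":0},{"fingers":-1,"x":-0.6,"y":-4.8,"z":0,"rx":0,"ry":0,"rz":0},{"fingers":-1,"x":-0.6,"y":-4.7,"z":0,"rx":0,"ry":0,"rz":0},{"fingers":-1,"x":0,"y":0,"z":0,"rx":0,"ry":0,"rz":0},{"fingers":-1,"x":0,"y":0,"z":0,"rx":0,"ry":0,"rz":0},{"fingers":-1,"x":0,"y":0,"z":0,"rx":0,"ry":0,"rz":0}]'; python3 w.py w15
```

```text
time: 23.25
eef_pos: [0.4667, -0.0221, 0.1588]
eef_rot: [3.141, 0.001, 2.994]
force: [0.8, -0.3, -0.3]
grip_width: 0.0634
time: 24.05
eef_pos: [0.4636, -0.2605, 0.1586]
eef_rot: [3.141, -0.0, 2.995]
force: [-1.2, 0.6, -0.0]
grip_width: 0.0637
24.05 [ 0.4636 -0.2605  0.1586] [ 3.1407e+00 -2.0000e-04  2.9946e+00] [-1.17  0.59 -0.01] 0.0637
```

View pics/w15.png

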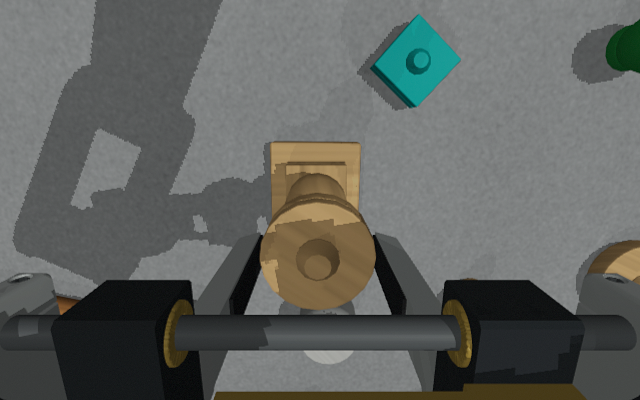

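```bash
python3 - <<'E'
from h import *
P=np.load("pics/pose.npy");P=(P[:3],P[3:])
im=cv2.imread("pics/w15.png");cv2.imwrite("pics/z15.png",cv2.resize(im[130:320,225:415],(600,600),interpolation=3))
print(ray("wrist",(318.2,267),.2139,P),ray("wrist",(318.5,256),.2039,P))
print("vase peg px",proj("wrist",(.4638,-.2608,.13),P))
E
```

```text
[ 0.46413547 -0.25952196  0.2139    ] [ 0.46258644 -0.25909224  0.2039    ]
vase peg px [316.04830468 217.52074566]
```

View pics/z15.png

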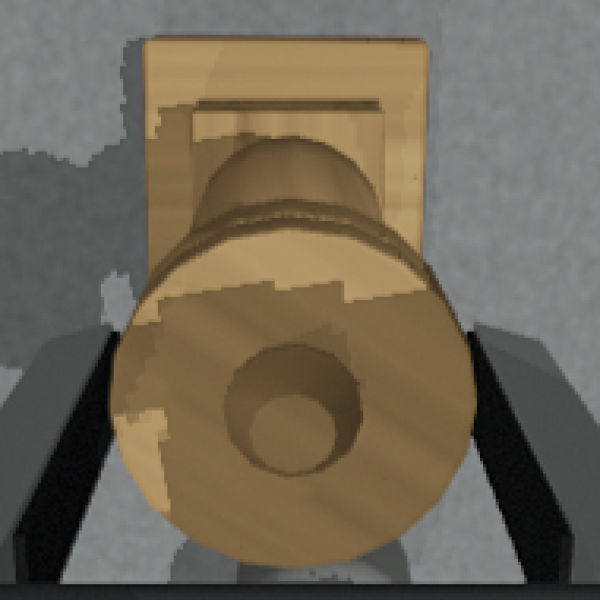

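```bash
python3 -m inch '[{"fingers":-1,"x":-0.05,"y":-0.12,"z":2,"rx":0,"ry":0,"rz":0},{"fingers":-1,"x":0,"y":0,"z":2,"rx":0,"ry":0,"rz":0},{"fingers":-1,"x":0,"y":0,"z":0.5,"rx":0,"ry":0,"rz":0},{"fingers":-1,"x":0,"y":0,"z":0,"rx":0,"ry":0,"rz":0},{"fingers":-1,"x":0,"y":0,"z":0,"rx":0,"ry":0,"rz":0}]'; python3 -m inch '[{"fingers":-1,"x":0,"y":0,"z":0.4,"rx":0,"ry":0,"rz":0},{"fingers":-1,"x":0,"y":0,"z":0.4,"rx":0,"ry":0,"rz":0},{"fingers":-1,"x":0,"y":0,"z":0.3,"rx":0,"ry":0,"rz":0},{"fingers":-1,"x":0,"y":0,"z":0,"rx":0,"ry":0,"rz":0}]'
```

```text
time: 24.6
eef_pos: [0.4645, -0.2624, 0.1148]
eef_rot: [-3.141, 0.001, 2.995]
force: [0.2, 0.3, -0.1]
grip_width: 0.0637
time: 25.0
eef_pos: [0.4635, -0.2626, 0.102]
eef_rot: [3.141, -0.001, 2.994]
force: [0.4, 0.2, -1.1]
grip_width: 0.0634
```

```bash
python3 -m inch '[{"fingers":-1,"x":0,"y":0,"z":0.15,"rx":0,"ry":0,"rz":0},{"fingers":-1,"x":0,"y":0,"z":0,"rx":0,"ry":0,"rz":0}]';python3 -m inch '[{"fingers":-1,"x":0,"y":0,"z":0.15,"rx":0,"ry":0,"rz":0},{"fingers":-1,"x":0,"y":0,"z":0,"rx":0,"ry":0,"rz":0}]';python3 -m inch '[{"fingers":-1,"x":0,"y":0,"z":0.1,"rx":0,"ry":0,"rz":0},{"fingers":-1,"x":0,"y":0,"z":0,"rx":0,"ry":0,"rz":0}]'
```

```text
time: 25.2
eef_pos: [0.4638, -0.2628, 0.101]
eef_rot: [3.141, -0.0, 2.994]
force: [0.0, -0.3, -0.9]
grip_width: 0.0636
time: 25.4
eef_pos: [0.4638, -0.2627, 0.0995]
eef_rot: [3.141, -0.0, 2.994]
force: [-0.7, -0.0, -1.0]
grip_width: 0.0634
time: 25.6
eef_pos: [0.464, -0.2628, 0.0987]
eef_rot: [-3.142, 0.0, 2.994]
force: [0.2, 0.8, -1.5]
grip_width: 0.0632
```

```bash
python3 -m inch '[{"fingers":-1,"x":0,"y":0,"z":0.1,"rx":0,"ry":0,"rz":0},{"fingers":-1,"x":0,"y":0,"z":0,"rx":0,"ry":0,"rz":0}]'
```

```text
time: 25.8
eef_pos: [0.4641, -0.2629, 0.0987]
eef_rot: [-3.141, 0.001, 2.994]
force: [-0.6, -0.1, 3.9]
grip_width: 0.0635
```

Seated at exactly the predicted height (0.0987), with 4 N. Release, rise and look.

```bash
python3 -m inch '[{"fingers":1,"x":0,"y":0,"z":-0.1,"rx":0,"ry":0,"rz":0},{"fingers":1,"x":0,"y":0,"z":0,"rx":0,"ry":0,"rz":0},{"fingers":1,"x":0,"y":0,"z":0,"rx":0,"ry":0,"rz":0},{"fingers":1,"x":0,"y":0,"z":0,"rx":0,"ry":0,"rz":0},{"fingers":1,"x":0,"y":0,"z":0,"rx":0,"ry":0,"rz":0},{"fingers":1,"x":0,"y":0,"z":-2,"rx":0,"ry":0,"rz":0},{"fingers":1,"x":0,"y":0,"z":-4,"rx":0,"ry":0,"rz":0},{"fingers":1,"x":0,"y":0,"z":-4,"rx":0,"ry":0,"rz":0},{"fingers":1,"x":0,"y":0,"z":-1,"rx":0,"ry":0,"rz":0},{"fingers":1,"x":0,"y":0,"z":0,"rx":0,"ry":0,"rz":0},{"fingers":1,"x":0,"y":0,"z":0,"rx":0,"ry":0,"rz":0}]'; python3 w.py w16; python3 - <<'E'
from h import *
im=cv2.imread("pics/w16.png")
d=read_camera("side")[:,:,::-1];
cv2.imwrite("pics/z16.png",np.hstack([cv2.resize(im[110:290,230:410],(400,400),interpolation=3),cv2.resize(d[170:370,250:450],(400,400),interpolation=3)]))
E
```

```text
time: 26.9
eef_pos: [0.4634, -0.2624, 0.207]
eef_rot: [3.14, -0.002, 2.994]
force: [0.2, -0.3, 0.1]
grip_width: 0.0938
26.9 [ 0.4634 -0.2624  0.207 ] [ 3.1404e+00 -2.1000e-03  2.9938e+00] [ 0.19 -0.28  0.05] 0.0938
```

View pics/z16.png

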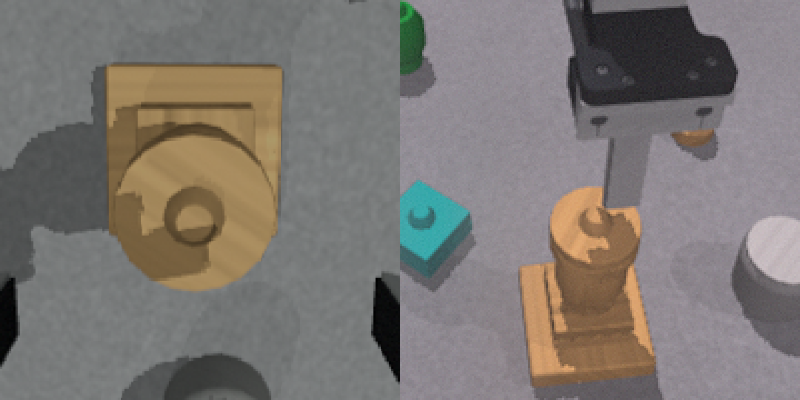

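The column is straight and the disc sits flat. On to the finial.

```bash
python3 - <<'E'
from h import *
P=np.load("pics/pose.npy");P=(P[:3],P[3:])
print(ray("wrist",(317.1,209.7),.154,P),ray("wrist",(318,205.6),.144,P))
E
python3 -m inch '[{"fingers":1,"x":-2.7,"y":3.8,"z":0,"rx":0,"ry":0,"rz":0},{"fingers":1,"x":-2.7,"y":3.8,"z":0,"rx":0,"ry":0,"rz":0},{"fingers":1,"x":-2.7,"y":3.8,"z":0,"rx":0,"ry":0,"rz":0},{"fingers":1,"x":-2.7,"y":3.8,"z":0,"rx":0,"ry":0,"rz":0},{"fingers":1,"x":-2.7,"y":3.8,"z":0,"rx":0,"ry":0,"rz":0},{"fingers":1,"x":0,"y":0,"z":4,"rx":0,"ry":0,"rz":0},{"fingers":1,"x":0,"y":0,"z":0,"rx":0,"ry":0,"rz":0},{"fingers":1,"x":0,"y":0,"z":0,"rx":0,"ry":0,"rz":0},{"fingers":1,"x":0,"y":0,"z":0,"rx":0,"ry":0,"rz":0}]'; python3 w.py w17
```

```text
[ 0.46445182 -0.26200727  0.154     ] [ 0.46376348 -0.26111556  0.144     ]
time: 27.9
eef_pos: [0.6255, -0.0958, 0.1701]
eef_rot: [-3.141, 0.002, 2.992]
force: [-0.4, 0.3, -0.5]
grip_width: 0.0939
27.9 [ 0.6255 -0.0958  0.1701] [-3.1413e+00  1.6000e-03  2.9924e+00] [-0.38  0.26 -0.51] 0.0939
```

View pics/w17.png

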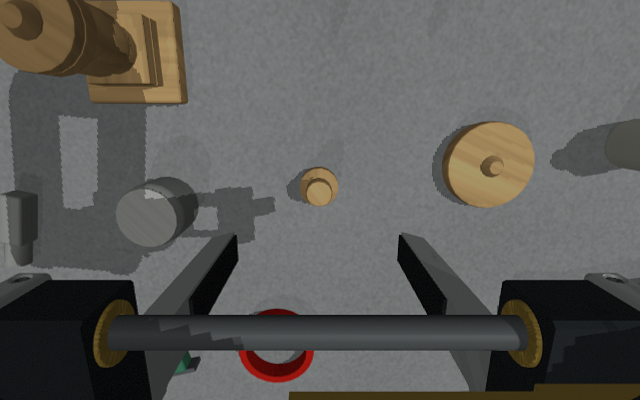

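The finial knob is at (319,193) between the fingers, and the tin at (155,213) is clear. I'll grip only the straight part of the knob, with the tips at about 28 mm.

```bash
python3 - <<'E'
from h import *
P=np.load("pics/pose.npy");P=(P[:3],P[3:])
im=cv2.imread("pics/w17.png");cv2.imwrite("pics/z17.png",cv2.resize(im[160:220,290:350],(600,600),interpolation=3))
c=ray("wrist",(318.7,192.7),.05,P)[:2];print(c)
R=Ro.from_euler('xyz',P[1]).as_matrix();print(R.T@np.r_[c-P[0][:2],0]*100)
E
```

```text
[ 0.62814566 -0.09405559]
[-0.23336283  0.20718219  0.00032976]
```

View pics/z17.png

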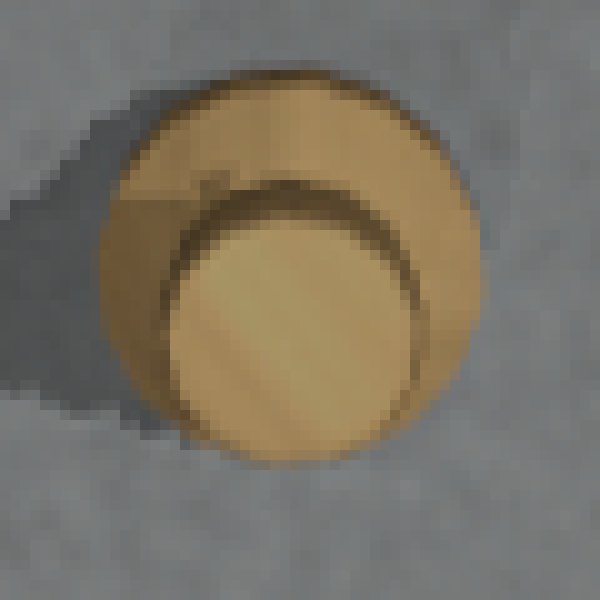

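```bash
python3 -m inch '[{"fingers":1,"x":-0.3,"y":0.15,"z":0,"rx":0,"ry":0,"rz":0},{"fingers":1,"x":0,"y":0,"z":4.5,"rx":0,"ry":0,"rz":0},{"fingers":1,"x":0,"y":0,"z":4.5,"rx":0,"ry":0,"rz":0},{"fingers":1,"x":0,"y":0,"z":4.5,"rx":0,"ry":0,"rz":0},{"fingers":1,"x":0,"y":0,"z":2.3,"rx":0,"ry":0,"rz":0},{"fingers":1,"x":0,"y":0,"z":0.8,"rx":0,"ry":0,"rz":0},{"fingers":1,"x":0,"y":0,"z":0,"rx":0,"ry":0,"rz":0},{"fingers":1,"x":0,"y":0,"z":0,"rx":0,"ry":0,"rz":0},{"fingers":1,"x":0,"y":0,"z":0,"rx":0,"ry":0,"rz":0}]'; python3 w.py w18
```

```text
time: 28.85
eef_pos: [0.6307, -0.0942, 0.0058]
eef_rot: [-3.141, 0.005, 2.994]
force: [-0.8, 0.3, 0.4]
grip_width: 0.0937
28.85 [ 0.6307 -0.0942  0.0058] [-3.1412  0.0054  2.9937] [-0.76  0.35  0.4 ] 0.0937
```

View pics/w18.png

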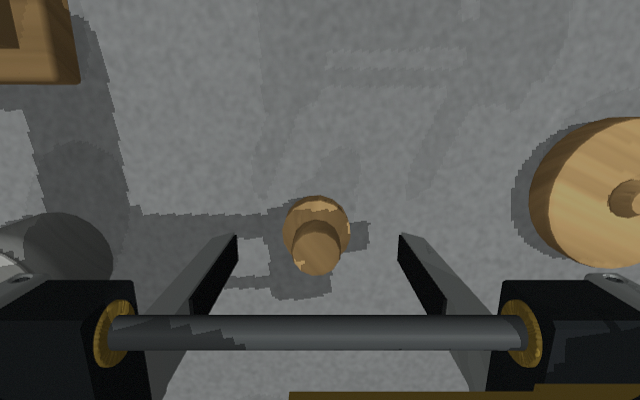

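```bash
python3 - <<'E'
from h import *
P=np.load("pics/pose.npy");P=(P[:3],P[3:]);print(ray("wrist",(317,255.5),.05,P)[:2])
E
python3 -m inch '[{"fingers":1,"x":0,"y":0,"z":0.1,"rx":0,"ry":0,"rz":0},{"fingers":1,"x":0,"y":0,"z":0,"rx":0,"ry":0,"rz":0}]'
```

```text
[ 0.62952414 -0.09356678]
time: 29.1
eef_pos: [0.629, -0.0937, 0.0024]
eef_rot: [3.142, 0.001, 2.994]
force: [-0.2, -0.2, -0.1]
grip_width: 0.0939
```

Centred within 1 mm, at a reported height of 0.0024. Closing.

```bash
python3 -m inch '[{"fingers":-1,"x":0,"y":0,"z":0,"rx":0,"ry":0,"rz":0},{"fingers":-1,"x":0,"y":0,"z":0,"rx":0,"ry":0,"rz":0},{"fingers":-1,"x":0,"y":0,"z":0,"rx":0,"ry":0,"rz":0},{"fingers":-1,"x":0,"y":0,"z":0,"rx":0,"ry":0,"rz":0},{"fingers":-1,"x":0,"y":0,"z":0,"rx":0,"ry":0,"rz":0},{"fingers":-1,"x":0,"y":0,"z":0,"rx":0,"ry":0,"rz":0},{"fingers":-1,"x":0,"y":0,"z":0,"rx":0,"ry":0,"rz":0},{"fingers":-1,"x":0,"y":0,"z":0,"rx":0,"ry":0,"rz":0},{"fingers":-1,"x":0,"y":0,"z":0,"rx":0,"ry":0,"rz":0},{"fingers":-1,"x":0,"y":0,"z":0,"rx":0,"ry":0,"rz":0},{"fingers":-1,"x":0,"y":0,"z":0,"rx":0,"ry":0,"rz":0}]'
```

```text
time: 30.2
eef_pos: [0.6286, -0.0937, 0.0017]
eef_rot: [3.142, 0.0, 2.994]
force: [0.4, -0.2, 0.6]
grip_width: 0.0274
```

```bash
python3 -m inch '[{"fingers":-1,"x":0,"y":0,"z":-2,"rx":0,"ry":0,"rz":0},{"fingers":-1,"x":0,"y":0,"z":-4,"rx":0,"ry":0,"rz":0},{"fingers":-1,"x":0,"y":0,"z":-4.5,"rx":0,"ry":0,"rz":0},{"fingers":-1,"x":0,"y":0,"z":-4.5,"rx":0,"ry":0,"rz":0},{"fingers":-1,"x":0,"y":0,"z":-3.5,"rx":0,"ry":0,"rz":0},{"fingers":-1,"x":2.7,"y":-3.8,"z":0,"rx":0,"ry":0,"rz":0},{"fingers":-1,"x":2.7,"y":-3.8,"z":0,"rx":0,"ry":0,"rz":0},{"fingers":-1,"x":2.7,"y":-3.8,"z":0,"rx":0,"ry":0,"rz":0},{"fingers":-1,"x":2.8,"y":-3.8,"z":0,"rx":0,"ry":0,"rz":0},{"fingers":-1,"x":2.8,"y":-3.8,"z":0,"rx":0,"ry":0,"rz":0},{"fingers":-1,"x":0,"y":0,"z":0,"rx":0,"ry":0,"rz":0},{"fingers":-1,"x":0,"y":0,"z":0,"rx":0,"ry":0,"rz":0}]'; python3 -m inch '[{"fingers":-1,"x":0,"y":0,"z":0,"rx":0,"ry":0,"rz":0},{"fingers":-1,"x":0,"y":0,"z":0,"rx":0,"ry":0,"rz":0}]'; python3 w.py w19;python3 - <<'E'
from h import *
im=cv2.imread("pics/w19.png")
s=read_camera("scene")[:,:,::-1];cv2.imwrite("pics/z19.png",np.hstack([cv2.resize(im[140:340,220:420],(400,400),interpolation=3),cv2.resize(s[60:220,150:310],(400,400),interpolation=3)]))
E
```

```text
time: 31.4
eef_pos: [0.4646, -0.262, 0.1868]
eef_rot: [3.141, 0.001, 2.991]
force: [-0.1, 0.2, -0.3]
grip_width: 0.0274
time: 31.6
eef_pos: [0.466, -0.2604, 0.1865]
eef_rot: [3.141, -0.0, 2.996]
force: [0.4, 0.9, 0.5]
grip_width: 0.0271
31.6 [ 0.466  -0.2604  0.1865] [ 3.1411 -0.      2.9959] [0.39 0.95 0.48] 0.0271
```

View pics/z19.png

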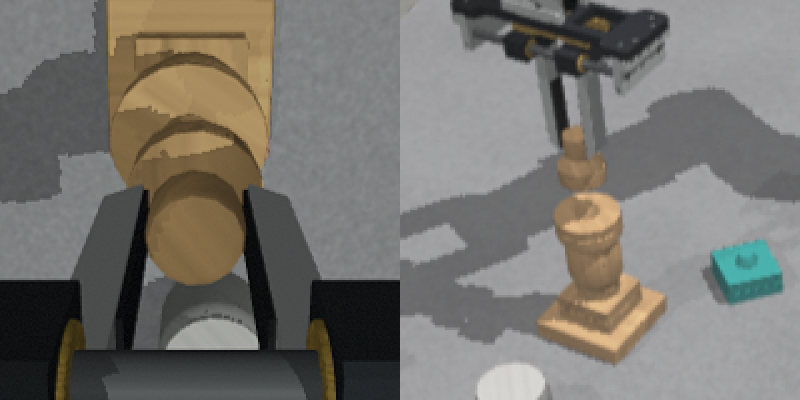

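```bash
python3 - <<'E'
from h import *
P=np.load("pics/pose.npy");P=(P[:3],P[3:]);print(ray("wrist",(317.8,258.2),.2348,P)[:2])
# disc centre again: ellipse edges left/right at zoom
print(ray("wrist",(220+191/2,140+129/2),.144,P)[:2], manip.get_obs()["eef_pos"])
E
```

```text
[ 0.46481339 -0.25933732]
[ 0.45971923 -0.26022515] [ 0.46590459 -0.2604421   0.18648608]
```

```bash
python3 -m inch '[{"fingers":-1,"x":0.05,"y":-0.2,"z":1.5,"rx":0,"ry":0,"rz":0},{"fingers":-1,"x":0,"y":0,"z":1.2,"rx":0,"ry":0,"rz":0},{"fingers":-1,"x":0,"y":0,"z":0,"rx":0,"ry":0,"rz":0},{"fingers":-1,"x":0,"y":0,"z":0,"rx":0,"ry":0,"rz":0}]'; python3 -m inch '[{"fingers":-1,"x":0,"y":0,"z":0.4,"rx":0,"ry":0,"rz":0},{"fingers":-1,"x":0,"y":0,"z":0.4,"rx":0,"ry":0,"rz":0},{"fingers":-1,"x":0,"y":0,"z":0.3,"rx":0,"ry":0,"rz":0},{"fingers":-1,"x":0,"y":0,"z":0,"rx":0,"ry":0,"rz":0}]'
```

```text
time: 32.1
eef_pos: [0.4638, -0.2629, 0.1584]
eef_rot: [3.14, -0.002, 2.994]
force: [0.3, 0.9, -0.5]
grip_width: 0.0275
time: 32.5
eef_pos: [0.464, -0.2632, 0.1481]
eef_rot: [3.141, -0.001, 2.994]
force: [0.0, -0.4, -0.6]
grip_width: 0.0274
```

```bash
python3 -m inch '[{"fingers":-1,"x":0,"y":0.05,"z":0.15,"rx":0,"ry":0,"rz":0},{"fingers":-1,"x":0,"y":0,"z":0,"rx":0,"ry":0,"rz":0}]';python3 -m inch '[{"fingers":-1,"x":0,"y":0,"z":0.1,"rx":0,"ry":0,"rz":0},{"fingers":-1,"x":0,"y":0,"z":0,"rx":0,"ry":0,"rz":0}]';python3 -m inch '[{"fingers":-1,"x":0,"y":0,"z":0.1,"rx":0,"ry":0,"rz":0},{"fingers":-1,"x":0,"y":0,"z":0,"rx":0,"ry":0,"rz":0}]'
```

```text
time: 32.7
eef_pos: [0.4644, -0.2628, 0.1471]
eef_rot: [3.141, 0.0, 2.994]
force: [0.4, 0.1, -0.3]
grip_width: 0.0272
time: 32.9
eef_pos: [0.4644, -0.2628, 0.1461]
eef_rot: [3.141, -0.0, 2.994]
force: [-0.3, -0.2, -1.5]
grip_width: 0.0271
time: 33.1
eef_pos: [0.4646, -0.2629, 0.1456]
eef_rot: [-3.141, 0.001, 2.994]
force: [-0.6, 0.6, 0.2]
grip_width: 0.0277
```

```bash
python3 -m inch '[{"fingers":-1,"x":0,"y":0,"z":0.1,"rx":0,"ry":0,"rz":0},{"fingers":-1,"x":0,"y":0,"z":0,"rx":0,"ry":0,"rz":0}]'
```

```text
time: 33.3
eef_pos: [0.4648, -0.263, 0.1456]
eef_rot: [-3.141, 0.002, 2.994]
force: [-1.3, 1.1, 5.2]
grip_width: 0.0273
```

The finial is down on its peg at the predicted height. I'll release, rise, move away and check from all the cameras.

```bash
python3 -m inch '[{"fingers":1,"x":0,"y":0,"z":-0.12,"rx":0,"ry":0,"rz":0},{"fingers":1,"x":0,"y":0,"z":0,"rx":0,"ry":0,"rz":0},{"fingers":1,"x":0,"y":0,"z":0,"rx":0,"ry":0,"rz":0},{"fingers":1,"x":0,"y":0,"z":0,"rx":0,"ry":0,"rz":0},{"fingers":1,"x":0,"y":0,"z":0,"rx":0,"ry":0,"rz":0},{"fingers":1,"x":0,"y":0,"z":-2,"rx":0,"ry":0,"rz":0},{"fingers":1,"x":0,"y":0,"z":-3,"rx":0,"ry":0,"rz":0},{"fingers":1,"x":0,"y":0,"z":-4,"rx":0,"ry":0,"rz":0},{"fingers":1,"x":0,"y":0,"z":0,"rx":0,"ry":0,"rz":0},{"fingers":1,"x":0,"y":0,"z":0,"rx":0,"ry":0,"rz":0}]'; python3 w.py w20; python3 -m inch '[{"fingers":1,"x":0,"y":4.5,"z":0,"rx":0,"ry":0,"rz":0},{"fingers":1,"x":0,"y":4.5,"z":0,"rx":0,"ry":0,"rz":0},{"fingers":1,"x":0,"y":4.5,"z":0,"rx":0,"ry":0,"rz":0},{"fingers":1,"x":0,"y":4.5,"z":0,"rx":0,"ry":0,"rz":0},{"fingers":1,"x":0,"y":4.5,"z":0,"rx":0,"ry":0,"rz":0},{"fingers":1,"x":0,"y":4.5,"z":0,"rx":0,"ry":0,"rz":0},{"fingers":1,"x":0,"y":4.5,"z":0,"rx":0,"ry":0,"rz":0},{"fingers":1,"x":0,"y":4.5,"z":0,"rx":0,"ry":0,"rz":0},{"fingers":1,"x":0,"y":4.5,"z":0,"rx":0,"ry":0,"rz":0},{"fingers":1,"x":0,"y":0,"z":0,"rx":0,"ry":0,"rz":0}]'; python3 - <<'E'
from h import *
im=cv2.imread("pics/w20.png");d=read_camera("side")[:,:,::-1];s=read_camera("scene")[:,:,::-1]
r=lambda a,x,y,h,w:cv2.resize(a[y:y+h,x:x+w],(400,600) if h>w else (400,300),interpolation=3)
cv2.imwrite("pics/z20.png",np.hstack([r(d,290,170,210,140),r(s,175,70,165,110)]));cv2.imwrite("pics/w20b.png",cv2.resize(im[100:300,220:420],(600,600),interpolation=3));cv2.imwrite("pics/s20.png",s)
for n,z in(("foot",0),("fin",.194)):print(n,proj("scene",(.464,-.2612,z)),proj("side",(.464,-.2612,z)))
E
```

```text
time: 34.3
eef_pos: [0.4649, -0.2632, 0.2365]
eef_rot: [-3.14, 0.002, 2.994]
force: [0.3, 0.1, -0.7]
grip_width: 0.0941
34.3 [ 0.4649 -0.2632  0.2365] [-3.1404e+00  2.4000e-03  2.9938e+00] [ 0.28  0.08 -0.67] 0.0941
time: 35.35
eef_pos: [0.5228, 0.1425, 0.2323]
eef_rot: [3.141, -0.005, 3.001]
force: [0.8, -0.2, 0.3]
grip_width: 0.0942
foot [230.91002058 188.51999115] [342.00133377 329.91935131]
fin [221.68833259 126.18544445] [349.51249485 257.24279829]
```

View pics/z20.png

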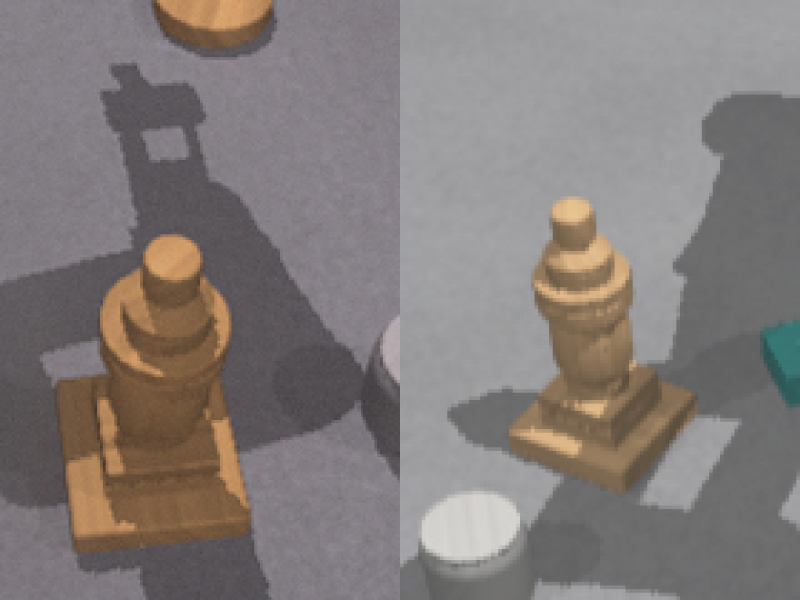

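View pics/w20b.png

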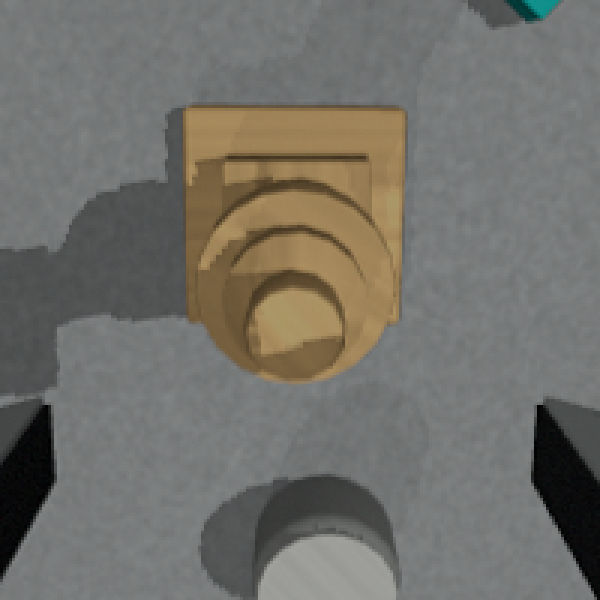

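View pics/s20.png

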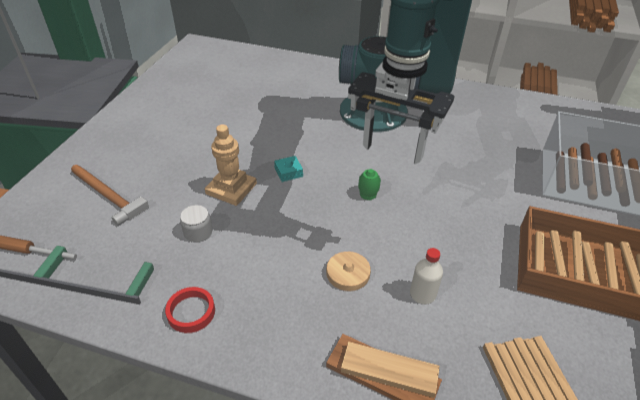

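The side and scene views show a straight column of all five parts with no gaps. The finial top measures (222.6,127.2) and (350.2,257.5), against (221.7,126.2) and (349.5,257.2) predicted for a fully seated column. The tin, glue, green vase and turquoise block haven't moved, and the round foot is empty. Handing in.

```bash
python3 -m inch '[{"fingers":1,"x":0,"y":0,"z":0,"rx":0,"ry":0,"rz":0},{"fingers":1,"x":0,"y":0,"z":0,"rx":0,"ry":0,"rz":0}]'; python3 -c "
from rig import ticket
print(ticket.finish_job())"
```

```text
time: 35.65
eef_pos: [0.5239, 0.1363, 0.235]
eef_rot: [-3.141, -0.001, 2.992]
force: [-0.1, -0.1, 0.3]
grip_width: 0.0944
the job is handed in; nothing more can be done
None
```

The lamp is built on the square foot in the order asked: block, vase, disc, finial. I handed it in at about 36 s of the 109 s allowed.

**Seating:** each part met firm contact (about 4–5 N) within 1 mm of the height worked out for a fully seated joint.

**Last pictures:**
- The column stands straight on its own. The finial's top is within about 1.5 pixels of where a fully seated column should put it, in both fixed cameras.
- The block is in line with the foot to about 0.5°. I measured that by eye in the wrist view just after placing it, and it still looked in line at the end.
- The round foot is empty, and the glue, tin, green vase and turquoise block are where they were.

**What went wrong or disagreed:**
- **First grasp of the block:** it missed. The real fingertips end about 27 mm short of the reported TCP, not at it, so the fingers closed above the block. The block did not shift, and I corrected every later height for this.
- **Camera disagreement:** at the stated heights, the scene and side cameras differed by 5–10 mm on the parts, more on the tin and glue. I therefore placed parts by the wrist camera, which read about 1 mm off the jaws' centre.

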